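# Free the jammed mirror and stock the bedside box

## Robot

A 6-joint arm with a two-finger parallel gripper is mounted at the origin on the work surface. World frame = base frame: x ahead of the robot, y to its left, z up, the work surface at z = 0. Lengths are in m, angles in rad, forces in N, time in s.
With the tool pointing down it reaches from about 0.375 to 0.9 m from the base axis. Payload 3.1 kg.
Tool frame: the origin (TCP) lies midway between the tips of the shut fingers; the grasp point (between the pads) lies robot.tcp_to_grasp behind it (robot.tcp_to_grasp is the distance from the TCP to the grasp point, in m); z points along the fingers, y is the direction in which the jaws open and shut (so a half turn about z gives the same grasp; the last joint's range is limited). The gripper opens to 87 mm and grips with 3 to 60 N. Pads are 19 mm wide; open, the fingers measure 117 mm over their backs; the gripper's body (75 mm by 190 mm) begins 51 mm behind the grasp point.
Start: joints at [1.147, 0.527, 1.433, -0, 1.181, -0.178], TCP at [0.151, 0.606, 0.223] pointing down, gripper open.
Joint ranges: [-3.08, 3.08], [-0.75, 2.2], [0.22, 2.44], [-1.43, 4.57], [0, 2.65], [-2.85, 2.85]. Speed limits (rad/s): [2.79, 2.79, 3.14, 3.14, 3.14, 3.14].

## Interface

Orientations are given as a unit quaternion [x, y, z, w].
In Python, from rig import robot, cams, nets gives the robot as it stands. The module is installed in compiled form; this text tells all that it offers.
- The arm moves only by the tool play_rows, never from a script. Its argument "commands" is a list of rows, each an object of numbers: "x", "y", "z": the shift along the tool's x, y, z in mm; "spin": the turn about the tool's z in rad. In form: [{"x": .., "y": .., "z": .., "spin": ..}, ...]. A call has 1 to 8 rows; each row shifts and turns the pose as measured when the row begins, along the tool's axes as they then stand; what a row does not reach is not made up. A row lasts 1/10 s, in which the tool goes at most 50 mm and 8.59 degrees, less where a joint would pass 70% of its speed; a pose out of reach is approached as far as the arm can. A call is refused whole if a number of a shift passes 50 or a number of a turn 0.15, either way. A call with a gripper value outside its range is refused whole. "grip" is the opening, from 0 (shut) to 1 (fully open), set as the call begins (left out, the last holds). The fingers move at their own pace and stop on an object; "newtons" is the grip in N (left out, the last holds). Time passes only in rows, so rows that do not move let the fingers close. It gives the time, the measured TCP pose, the force and the opening at its end, in the units of the state.
- robot.get_obs(): the state, without advancing time (a new reading comes with each control period).
- cams.camera(name): name is "scene" or "top" or "wrist"; returns a dict with "img" (420x560x3 uint8, red, green, blue), "fx", "fy", "cx", "cy" (pixels), "world_to_cam" (4x4, takes a point from world to camera coordinates); the wrist camera has in their place "mount" (4x4, takes a point from camera to tool coordinates, whose origin is the TCP and whose axes are the flange's). Camera axes: x right, y up, looking along -z (the intrinsics and any distortion apply to the point x, -y, -z); pixel columns grow to the right and rows downward; lengths in m; the calibration is good to about 2 mm. The wrist camera is an equidistant fisheye: a pixel r from the principal point sees the ray r / f radians off the axis. A picture is of the moment at which its call begins: read the wrist's pose just before it. There is no depth.
- robot.hand_in(): hands the job in, once; it reports no verdict.
Trained networks look in a picture, given as the dict that the camera call returned (one of the last four; its "shot" number tells which), for a name from the list of things; names that differ only in an ending like _2 or _b are one class to them, and where a whole thing is asked for, a point or a joint stands for the part that bears it (a point fixed in the world has none). Each returns a list of dicts, best first, with "conf" (0 to 1); they miss things now and then, are a little off and sometimes report something else, mostly with a low value. They report only what shows in the picture. A call takes as long as a camera call.
- nets.outline_of(picture, name): "region" (420x560 bool, what is visible of it) and "pixel" ([column, row] in pixels, amid what is visible of it).
The state is a dict: "time": time; "q": joint angles; "joint_velocities": joint speeds; "joint_torque": joint torques, N m; "position": TCP position; "tool_rot": TCP orientation; "ft_force": force on the tool from outside, world axes, zero at the start; "moment": the same for the moment, N m; "grip_width": finger opening in m.
Only numpy, scipy, OpenCV 4.12 (cv2) and the standard library are available. Lean on these libraries where they do the work, as an engineer would, in place of code of your own. Each camera call takes 0.05 s, during which the arm holds its last target.

## Task

Put whatever lies across the wooden bedside box flat in the steel tray. The mirror inside is jammed askew under the box's lips: turn it square to the box and level while it is still below the lips, pause there a moment, then lift it out and lay it handle up in the middle of the cork mat. Then stand the medicines that are out on the table (white carton, yellow pill box, amber jar) upright on the floor of the emptied box, leaving the steel lota where it stands.

Things in the scene. Friction and masses are not known exactly. Their poses are not given: they have to be found in the camera images.
- box: Open wooden box, fixed, outside 236 (x) x 166 (y) x 70 mm high, walls and floor 8 mm, inside 220 x 150. Along both long walls (+y, -y) a lip 20 mm wide juts inwards, underside 62 and top 70 mm above the table (flush with the rim), so the mouth is 220 x 110. A closed compartment, top 33 mm above the table, fills the inside beyond x = +60 mm. Origin: centre of underside, z up. Place and yaw vary.
- box_floor (a point): Centre of the bare floor inside the box, which is 170 (x) x 150 (y) mm and 8 mm above the table; the lips overhang its long edges by 20 mm. 25 mm in -x of the box centre, axes as the box.
- mirror: Loose white-painted wooden mirror with a handle on its back: plate 150 (x) x 90 (y) x 12 mm, glass face down, about 0.24 kg. Origin: centre of the glass face, z out of the back. Starts in the box, turned 0.30 to 0.42 rad from the box's x, its +x end propped on the compartment (tilt about 0.17 rad), two corners caught under the lips. Square and mid-width it passes the mouth with 10 mm each side.
- mirror_handle (a point): Centre of the top of the mirror's bar handle, 40 mm above the glass face; the bar is 70 (along mirror x) x 18 (y) x 28 mm high. Axes as the mirror.
- case: Loose blue hard spectacles case, 165 (x) x 52 (y) x 38 mm high, 0.13 kg; origin at the centre of its underside, z up. If present it lies across the box on the rim, its long axis about along the box's y. May be absent.
- torch: Loose black torch of square section, 165 (x) x 44 (y) x 40 mm high, 0.18 kg; origin at the centre of its underside, z up. If present it lies across the box on the rim, its long axis about along the box's y. May be absent.
- carton: Loose white medicine carton with coloured bands, 50 (x) x 46 (y) x 70 mm high, about 0.09 kg, bottom-heavy, standing on the table; origin at the centre of its underside, z up. May be absent.
- pillbox: Loose yellow plastic pill box, flip-top shut, 50 (x) x 46 (y) x 62 mm high, about 0.10 kg, bottom-heavy, standing on the table; origin at the centre of its underside, z up. May be absent.
- jar: Loose amber jar with white screw cap, diameter 47 mm, 60 mm high, about 0.13 kg, bottom-heavy, standing on the table; origin at the centre of its underside, z up. May be absent.
- tray: Shallow steel tray, fixed, outside 200 (x) x 185 (y) x 17 mm high, walls and floor 5 mm; origin at the centre of its underside, z up. Left or right of the box.
- mat: Cork mat, fixed, 200 (x) x 150 (y) x 6 mm; origin at the centre of its underside, z up. On the other side of the box from the tray.
- lota: Bystander, to be left alone: small round steel pot with lid, diameter 70 mm, 96 mm high, on the table among the medicines; origin at the centre of its underside.

How it is judged:
By the outcome, as a careful person would: the job done as asked, in the order asked, and still so for the second after the job is handed in, with the robot touching nothing.
Of case, torch only 1 to 2 are there at a start; the rules pass over those that are not, and their reading is None.
Of carton, pillbox, jar only 2 to 3 are there at a start; the rules pass over those that are not, and their reading is None.
At some moment in a run one of carton, pillbox, jar may be knocked a few centimetres aside while the robot is not near it.
It also fails if it takes over 210 s, if anything falls off the work surface, if the arm or the gripper's body presses on something with over 40 N, if the wrist force passes 120 N, or if a joint passes its speed limit or range.

## Working session

There is one attempt and no reset: what is moved stays moved. The work goes in short steps, Python scripts to look and compute and a tool call to move; the robot and the scene stay as the last step left them, time stands still between calls to the robot, and variables do not carry over. Pictures are saved under pics/ and viewed, and the job is handed in when it is done.

Besides the shell and the picture viewer there is one more tool, called as name([rows], argument=value, ...), one row to a line, values as JSON. play_rows: Moves the arm, as the interface text tells. Its arguments: {"type":"object","properties":{"commands":{"type":"array"},"grip":{"type":"number"},"newtons":{"type":"number"}},"required":["commands"]}

```bash
mkdir -p pics; ls
python3 - <<'E'
from rig import robot,cams,nets
import cv2,numpy as np
o=robot.get_obs();print(o); print(robot.tcp_to_grasp)
for n in ["scene","top","wrist"]:
    c=cams.camera(n);cv2.imwrite(f"pics/a_{n}.png",c["img"][:,:,::-1]);print(n,{k:v for k,v in c.items() if k!="img"})
E
```

```text
pics
{'time': 0.0, 'q': array([ 1.14748947e+00,  5.28474087e-01,  1.43390602e+00,  1.18487529e-05,
        1.18141240e+00, -1.78497818e-01]), 'joint_velocities': array([-1.03506158e-03, -2.45575571e-03, -4.94470720e-05, -2.20042494e-04,
       -6.32010598e-04,  9.83556485e-04]), 'joint_torque': array([-9.26397297e-04, -4.40038776e+01, -1.76596874e+01,  6.34337962e-02,
        5.81251353e-02, -1.36738199e-04]), 'position': array([0.1511396 , 0.60568699, 0.2215656 ]), 'tool_rot': array([ 1.22101253e-01,  9.92517040e-01, -1.04887925e-03, -3.31229820e-04]), 'ft_force': array([ 0.04975421, -0.64866718,  0.03588694]), 'moment': array([-0.03323335,  0.00301573,  0.00194766]), 'grip_width': 0.08681731010470922}
0.0187
scene {'fx': 535.4015378295178, 'fy': 535.4015378295178, 'cx': 277.2795967302013, 'cy': 217.3147796169081, 'world_to_cam': array([[-0.71577447,  0.69832675,  0.00258082,  0.36806985],
       [-0.58850606, -0.60519118,  0.53610098,  0.27090968],
       [ 0.37593554,  0.38220856,  0.84414992, -1.52053092],
       [ 0.        ,  0.        ,  0.        ,  1.        ]]), 'shot': 1}

[... 153 characters left out ...]
7441, -0.01340082,  0.02350571],
       [ 0.98840616, -0.01039414,  0.15147684, -0.54707921],
       [-0.15159711, -0.01196381,  0.98836996, -1.2674899 ],
       [ 0.        ,  0.        ,  0.        ,  1.        ]]), 'shot': 2}
wrist {'fx': 325.19226210127806, 'fy': 325.19226210127806, 'cx': 275.55696150308444, 'cy': 208.6109203087984, 'mount': array([[ 3.87644463e-04,  9.67808795e-01,  2.51686284e-01,
         6.81855782e-02],
       [ 9.99999921e-01, -3.53932243e-04, -1.79213958e-04,
         9.52777995e-05],
       [-8.43649535e-05,  2.51686334e-01, -9.67808856e-01,
        -1.61964746e-01],
       [ 0.00000000e+00,  0.00000000e+00,  0.00000000e+00,
         1.00000000e+00]]), 'shot': 3}
```

View pics/a_scene.png

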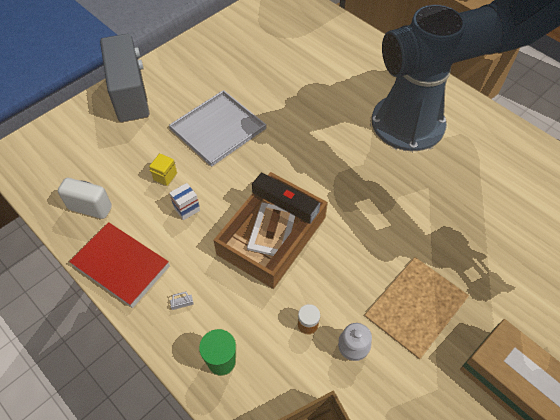

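View pics/a_top.png

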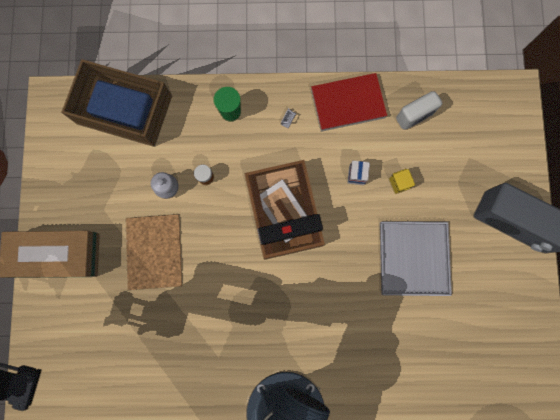

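View pics/a_wrist.png

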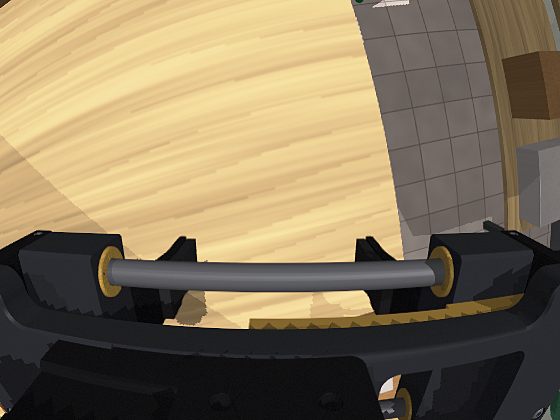

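```bash
cat > h.py <<'E'
from rig import robot,cams,nets
import cv2,numpy as np
from scipy.spatial.transform import Rotation as R
from scipy.optimize import minimize
def tcp():
    o=robot.get_obs(); T=np.eye(4);T[:3,:3]=R.from_quat(o["tool_rot"]).as_matrix();T[:3,3]=o["position"];return T
def shot(n):
    T=tcp(); c=cams.camera(n); c["name"]=n
    if n=="wrist": c["w2c"]=np.linalg.inv(T@c["mount"])
    else: c["w2c"]=c["world_to_cam"]
    return c
def proj(c,P):
    P=np.atleast_2d(P); p=P@c["w2c"][:3,:3].T+c["w2c"][:3,3]
    x,y,z=p[:,0],-p[:,1],-p[:,2]
    if c["name"]=="wrist":
        r=np.hypot(x,y)+1e-12; th=np.arctan2(r,z); return np.c_[c["fx"]*th*x/r+c["cx"],c["fy"]*th*y/r+c["cy"]]
    return np.c_[c["fx"]*x/z+c["cx"],c["fy"]*y/z+c["cy"]]
def unproj(c,uv,h):
    u=(uv[0]-c["cx"])/c["fx"];v=(uv[1]-c["cy"])/c["fy"]
    if c["name"]=="wrist":
        th=np.hypot(u,v)+1e-12; d=np.array([np.sin(th)*u/th,-np.sin(th)*v/th,-np.cos(th)])
    else: d=np.array([u,-v,-1])
    Rm=c["w2c"][:3,:3]; o=-Rm.T@c["w2c"][:3,3]; d=Rm.T@d
    return o+d*(h-o[2])/d[2]
def boxpts(dx,dy,h,z0=0):
    return np.array([[a*dx/2,b*dy/2,z] for a in(-1,1) for b in(-1,1) for z in(z0,z0+h)])
def cylpts(d,h):
    t=np.linspace(0,2*np.pi,24,endpoint=False); return np.array([[d/2*np.cos(a),d/2*np.sin(a),z] for a in t for z in (0,h)])
def place(pts,x,y,yaw,z=0):
    c,s=np.cos(yaw),np.sin(yaw); return pts@np.array([[c,s,0],[-s,c,0],[0,0,1]])+[x,y,z]
S=4
def hull(c,P):
    m=np.zeros((420*2,560*2),np.uint8); q=cv2.convexHull((proj(c,P)*2+0.5).astype(np.int32)); cv2.fillConvexPoly(m,q,1); return m
def fit(cs,regs,pts,x0,z=0,holes=True):
    """maximise summed IoU over cameras; yaw included"""
    ms=[cv2.resize(r.astype(np.uint8),(1120,840),interpolation=cv2.INTER_NEAREST) for r in regs]
    def f(p):
        s=0
        for c,m in zip(cs,ms):
            q=hull(c,place(pts,p[0],p[1],p[2],z)); s-=(q&m).sum()/max(1,(q|m).sum())
        return s/len(cs)
    best=None
    for dy in np.linspace(-.8,.8,5):
        r=minimize(f,[x0[0],x0[1],x0[2]+dy],method="Nelder-Mead",options=dict(initial_simplex=[[x0[0],x0[1],x0[2]+dy],[x0[0]+.01,x0[1],x0[2]+dy],[x0[0],x0[1]+.01,x0[2]+dy],[x0[0],x0[1],x0[2]+dy+.2]],xatol=1e-4,fatol=1e-4))
        if best is None or r.fun<best.fun: best=r
    return best.x,-best.fun
def draw(c,name,P,edges=None,crop=None,k=1):
    img=c["img"][:,:,::-1].copy()
    for p in proj(c,P): cv2.circle(img,tuple(int(v) for v in p),1,(0,255,0),-1)
    if crop: a,b,d,e=crop; img=img[b:e,a:d]
    cv2.imwrite("pics/"+name,cv2.resize(img,None,fx=k,fy=k))
E
cat > m1.py <<'E'
from h import *
dims=dict(box=boxpts(.236,.166,.07),torch=boxpts(.165,.044,.04),tray=boxpts(.2,.185,.017),mat=boxpts(.2,.15,.006),carton=boxpts(.05,.046,.07),pillbox=boxpts(.05,.046,.062),jar=cylpts(.047,.06),lota=cylpts(.07,.096))
t,s=shot("top"),shot("scene")
al=[[],[]]
for n in list(dims)+["case","mirror","mirror_handle"]:
    a=nets.outline_of(t,n);b=nets.outline_of(s,n)
    print(n,[(round(d["conf"],2),np.round(d["pixel"]),int(d["region"].sum())) for d in a[:2]],[(round(d["conf"],2),np.round(d["pixel"]),int(d["region"].sum())) for d in b[:2]])
    if n not in dims or not a or not b: continue
    z=.07 if n=="torch" else 0
    x0=unproj(t,a[0]["pixel"],z); 
    p,f=fit([t,s],[a[0]["region"],b[0]["region"]],dims[n],[x0[0],x0[1],1.5 if n=="torch" else 0],z)
    print("   ",n,np.round(p,4),round(f,3))
    for i in (0,1): al[i].append(place(dims[n],*p,z))
draw(t,"b_top.png",np.vstack(al[0])); draw(s,"b_scene.png",np.vstack(al[1]))
E
python3 m1.py
```

```text
box [(0.82, array([293., 195.]), 3132)] [(0.9, array([256., 251.]), 4397), (0.25, array([289., 196.]), 1662)]
    box [0.5346 0.0012 0.2153] 0.561
torch [(0.72, array([289., 231.]), 1136)] [(0.67, array([286., 199.]), 1601), (0.35, array([249., 236.]), 4276)]
    torch [ 0.476  -0.0136  1.796 ] 0.925
tray [(0.78, array([414., 256.]), 5282), (0.57, array([290., 232.]), 1112)] [(0.64, array([220., 129.]), 3863), (0.34, array([356., 343.]), 1040)]
    tray [ 0.4018 -0.3569 -0.0251] 0.965
mat [(0.63, array([292., 193.]), 3141), (0.62, array([154., 252.]), 3890)] [(0.97, array([417., 308.]), 5442)]
    mat [ 0.5931  0.0051 -1.3637] 0.226
carton [(0.6, array([358., 170.]), 442)] [(0.62, array([186., 199.]), 740)]
    carton [ 0.6357 -0.2049 -0.0855] 0.941
pillbox [(0.92, array([400., 178.]), 415)] [(0.82, array([162., 169.]), 636)]
    pillbox [ 0.6122 -0.3236  0.3243] 0.891
jar [(0.57, array([202., 173.]), 290)] [(0.68, array([308., 318.]), 537)]
    jar [ 0.637   0.2218 -0.1436] 0.899
lota [(0.66, array([167., 183.]), 585)] [(0.81, array([356., 341.]), 1044)]
    lota [0.6067 0.3291 0.3737] 0.732
case [(0.71, array([278., 205.]), 1171)] [(0.73, array([247., 240.]), 4361)]
mirror [(0.67, array([282., 204.]), 1172)] [(0.56, array([271., 228.]), 1697)]
mirror_handle [(0.75, array([277., 203.]), 1225)] [(0.6, array([270., 228.]), 1637)]
```

```bash
cat > m2.py <<'E'
from h import *
t,s=shot("top"),shot("scene")
def reg(c,n,px=None):
    l=nets.outline_of(c,n)
    if px is not None: l=[d for d in l if np.hypot(*(np.array(d["pixel"])-px))<30]
    return l[0]["region"]
def un(c):
    u=reg(c,"box")|reg(c,"torch")|reg(c,"mirror")
    m=u.astype(np.uint8); m=cv2.morphologyEx(m,cv2.MORPH_CLOSE,np.ones((9,9)));
    k,_=cv2.findContours(m,cv2.RETR_EXTERNAL,cv2.CHAIN_APPROX_NONE); k=max(k,key=cv2.contourArea); m[:]=0; cv2.drawContours(m,[k],-1,1,-1); return m>0
# box without the torch overhang: hull model includes torch
tp=place(boxpts(.165,.044,.04),.476,-.0136,1.796,.07)
ms=[cv2.resize(un(c).astype(np.uint8),(1120,840),interpolation=0) for c in (t,s)]
hm=[hull(c,tp) for c in (t,s)]
def f(p):
    v=0
    for c,m,h in zip((t,s),ms,hm):
        q=hull(c,place(boxpts(.236,.166,.07),*p))|h; v-=(q&m).sum()/(q|m).sum()
    return v/2
bs=[minimize(f,[.53,0,y],method="Nelder-Mead",options=dict(initial_simplex=np.array([[.53,0,y],[.54,0,y],[.53,.01,y],[.53,0,y+.1]]),xatol=1e-4,fatol=1e-4)) for y in (-.1,0,.1,.2,.3)]
b=min(bs,key=lambda r:r.fun); print("box",np.round(b.x,4),b.fun)
m,fv=fit([t,s],[reg(t,"mat",[154,252]),reg(s,"mat")],boxpts(.2,.15,.006),[.42,.27,0]);print("mat",m,fv)
bp=np.vstack([boxpts(.236,.166,.07),boxpts(.22,.11,0.07)])
e=[]
def line(a,b): e.append(np.linspace(a,b,60))
for z,dx,dy in((.07,.236,.166),(.07,.22,.11),(0,.236,.166)):
    q=[[-dx/2,-dy/2,z],[dx/2,-dy/2,z],[dx/2,dy/2,z],[-dx/2,dy/2,z]]
    for i in range(4): line(np.array(q[i]),np.array(q[(i+1)%4]))
line(np.array([.06,-.075,.033]),np.array([.06,.075,.033]))
E_=place(np.vstack(e),*b.x)
for c,n,cr in((t,"c_top.png",(225,150,345,270)),(s,"c_scene.png",(200,160,340,295))):
    img=cv2.resize(c["img"][cr[1]:cr[3],cr[0]:cr[2],::-1],None,fx=5,fy=5,interpolation=cv2.INTER_CUBIC)
    im2=img.copy()
    for p in proj(c,E_):
        cv2.circle(im2,(int((p[0]+.5-cr[0])*5),int((p[1]+.5-cr[1])*5)),1,(0,255,0),-1)
    cv2.imwrite("pics/"+n,im2); cv2.imwrite("pics/raw"+n,img)
E
python3 m2.py
```

```text
box [0.5349 0.0008 0.2219] -0.9727415019928569
mat [0.42649819 0.36469421 0.06055115] 0.974803178199495
```

View pics/c_top.png

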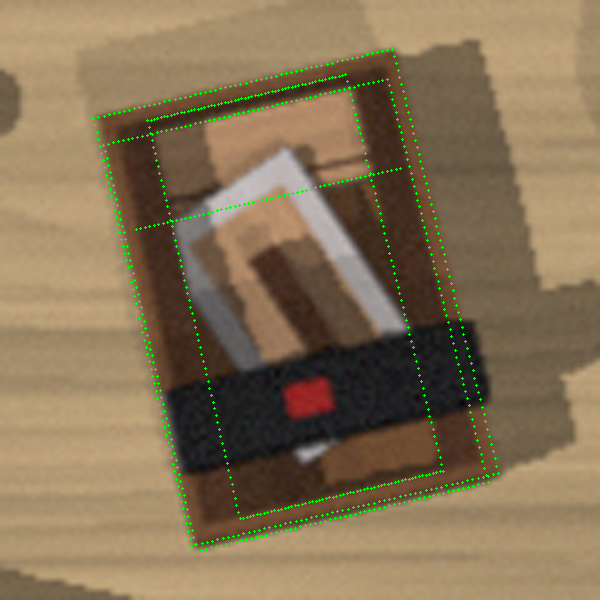

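View pics/c_scene.png

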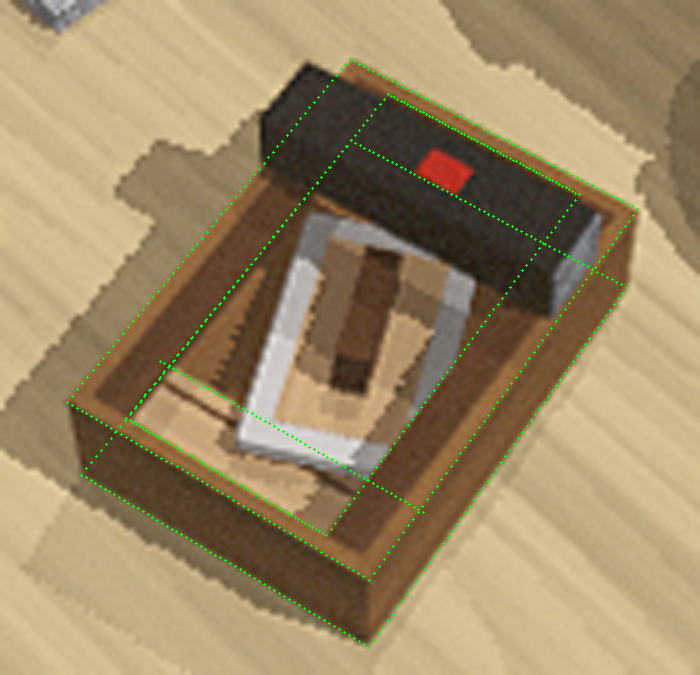

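```bash
cat > plan.py <<'E'
# plan.py x y z yawY [nmax step mm]  : rows to take TCP to x,y,z(m) with tool y at world angle yawY (mod pi unless 'exact')
import sys
from h import *
def plan(x,y,z,yy,step=45,show=True):
    o=robot.get_obs(); M=R.from_quat(o["tool_rot"]).as_matrix(); p=o["position"].copy()
    cur=np.arctan2(M[1,1],M[0,1]); d=(yy-cur+np.pi/2)%np.pi-np.pi/2
    D=np.array([x,y,z])-p
    n=int(max(np.ceil(np.linalg.norm(D)*1000/step),np.ceil(abs(d)/.14),1))
    rows=[]
    th=cur
    for i in range(n):
        ydir=np.array([np.cos(th),np.sin(th),0]); zd=np.array([0,0,-1.]); xd=np.cross(ydir,zd)
        s=D/n*1000; rows.append([round(s@xd,1),round(s@ydir,1),round(s@zd,1),round(-d/n,3)]); th+=d/n
    print("t %.1f"%o["time"],"pos",np.round(p,4),"yawY %.3f"%cur,"z-axis",np.round(M[:,2],3),"w %.4f"%o["grip_width"],"q6 %.2f"%o["q"][5],"need turn %.3f"%d)
    for r in rows: print('{"x":%g,"y":%g,"z":%g,"spin":%g}'%tuple(r))
if __name__=="__main__":
    a=[float(v) for v in sys.argv[1:]]; plan(*a)
E
python3 plan.py .476 -.0136 .2 .225
```

```text
t 1.9 pos [0.1514 0.6063 0.2225] yawY 1.326 z-axis [-0. -0. -1.] w 0.0869 q6 -0.18 need turn -1.101
{"x":-29.1,"y":-32.7,"z":1.4,"spin":0.069}
{"x":-31.2,"y":-30.6,"z":1.4,"spin":0.069}
{"x":-33.3,"y":-28.4,"z":1.4,"spin":0.069}
{"x":-35.2,"y":-26,"z":1.4,"spin":0.069}
{"x":-36.9,"y":-23.5,"z":1.4,"spin":0.069}
{"x":-38.4,"y":-21,"z":1.4,"spin":0.069}
{"x":-39.7,"y":-18.3,"z":1.4,"spin":0.069}
{"x":-40.9,"y":-15.5,"z":1.4,"spin":0.069}
{"x":-41.9,"y":-12.6,"z":1.4,"spin":0.069}
{"x":-42.6,"y":-9.7,"z":1.4,"spin":0.069}
{"x":-43.2,"y":-6.8,"z":1.4,"spin":0.069}
{"x":-43.6,"y":-3.8,"z":1.4,"spin":0.069}
{"x":-43.7,"y":-0.8,"z":1.4,"spin":0.069}
{"x":-43.7,"y":2.2,"z":1.4,"spin":0.069}
{"x":-43.4,"y":5.2,"z":1.4,"spin":0.069}
{"x":-43,"y":8.2,"z":1.4,"spin":0.069}
```

play_rows([
  {"x":-29,"y":-33,"z":1,"spin":0.069},
  {"x":-31,"y":-31,"z":1,"spin":0.069},
  {"x":-33,"y":-28,"z":1,"spin":0.069},
  {"x":-35,"y":-26,"z":1,"spin":0.069},
  {"x":-37,"y":-24,"z":1,"spin":0.069},
  {"x":-38,"y":-21,"z":1,"spin":0.069},
  {"x":-40,"y":-18,"z":1,"spin":0.069},
  {"x":-41,"y":-16,"z":1,"spin":0.069},
], grip=1)

```text
time: 2.65
position: [0.3149, 0.2911, 0.2142]
tool_rot: [0.393, 0.92, 0.006, 0.001]
ft_force: [1.0, -0.6, -0.8]
grip_width: 0.0868
```

```bash
python3 plan.py .476 -.0136 .18 .225
```

```text
t 2.6 pos [0.3149 0.2911 0.2142] yawY 0.763 z-axis [ 0.007  0.009 -1.   ] w 0.0868 q6 -0.29 need turn -0.538
{"x":-41.4,"y":-11.8,"z":4.3,"spin":0.067}
{"x":-42.1,"y":-9,"z":4.3,"spin":0.067}
{"x":-42.7,"y":-6.1,"z":4.3,"spin":0.067}
{"x":-43,"y":-3.2,"z":4.3,"spin":0.067}
{"x":-43.1,"y":-0.3,"z":4.3,"spin":0.067}
{"x":-43,"y":2.6,"z":4.3,"spin":0.067}
{"x":-42.7,"y":5.4,"z":4.3,"spin":0.067}
{"x":-42.3,"y":8.3,"z":4.3,"spin":0.067}
```

Tracking works well.

play_rows([
  {"x":-41,"y":-12,"z":4,"spin":0.067},
  {"x":-42,"y":-9,"z":4,"spin":0.067},
  {"x":-43,"y":-6,"z":4,"spin":0.067},
  {"x":-43,"y":-3,"z":4,"spin":0.067},
  {"x":-43,"y":0,"z":4,"spin":0.067},
  {"x":-43,"y":3,"z":4,"spin":0.067},
  {"x":-43,"y":5,"z":4,"spin":0.067},
  {"x":-42,"y":8,"z":4,"spin":0.067},
])

```text
time: 3.45
position: [0.4809, -0.0281, 0.183]
tool_rot: [0.632, 0.775, 0.01, 0.003]
ft_force: [0.2, 0.9, 0.9]
grip_width: 0.0867
```

```bash
python3 - <<'E'
from h import *
w=shot("wrist"); t=shot("top")
tp=place(boxpts(.165,.044,.04),.476,-.0136,1.796,.07)
draw(w,"d_w.png",tp)
l=nets.outline_of(w,"torch"); print([(d["conf"],d["pixel"],d["region"].sum()) for d in l])
E
python3 plan.py .476 -.0136 .077 .225
```

```text
[(0.62, [271.8, 174.8], np.int64(10465))]
t 3.6 pos [ 0.4818 -0.0287  0.1829] yawY 0.202 z-axis [ 0.018  0.01  -1.   ] w 0.0871 q6 -0.52 need turn 0.023
{"x":5.3,"y":-0.9,"z":35.3,"spin":-0.008}
{"x":5.3,"y":-0.8,"z":35.3,"spin":-0.008}
{"x":5.3,"y":-0.8,"z":35.3,"spin":-0.008}
```

View pics/d_w.png

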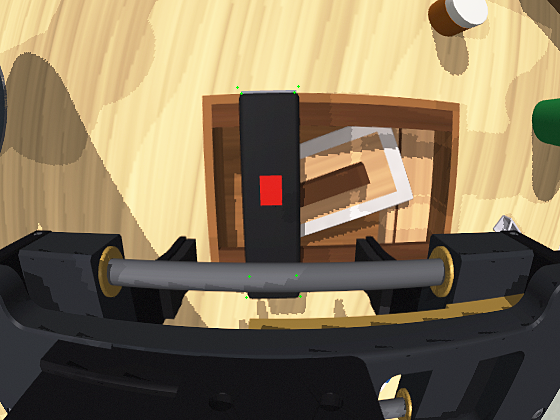

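```bash
python3 - <<'E'
s=open('plan.py').read()
s=s.replace("ydir=np.array([np.cos(th),np.sin(th),0]); zd=np.array([0,0,-1.]); xd=np.cross(ydir,zd)","A=M@R.from_rotvec([0,0,-(th-cur)]).as_matrix(); xd,ydir,zd=A.T")
open('plan.py','w').write(s)
E
python3 plan.py .476 -.0136 .077 .225 35
```

```text
t 3.6 pos [ 0.4818 -0.0287  0.1829] yawY 0.202 z-axis [ 0.018  0.01  -1.   ] w 0.0871 q6 -0.52 need turn 0.023
{"x":3.8,"y":-1.2,"z":26.5,"spin":-0.006}
{"x":3.8,"y":-1.2,"z":26.5,"spin":-0.006}
{"x":3.8,"y":-1.1,"z":26.5,"spin":-0.006}
{"x":3.9,"y":-1.1,"z":26.5,"spin":-0.006}
```

play_rows([
  {"x":7,"y":-2,"z":25,"spin":-0.01},
  {"x":7,"y":-2,"z":25,"spin":-0.01},
  {"x":2,"y":-1,"z":25,"spin":0},
  {"x":0,"y":0,"z":20,"spin":0},
  {"x":0,"y":0,"z":8,"spin":0},
  {"z":0},
])

```text
invalid input
```

```bash
python3 plan.py .476 -.0136 .077 .225 35
```

```text
t 3.6 pos [ 0.4818 -0.0287  0.1829] yawY 0.202 z-axis [ 0.018  0.01  -1.   ] w 0.0871 q6 -0.52 need turn 0.023
{"x":3.8,"y":-1.2,"z":26.5,"spin":-0.006}
{"x":3.8,"y":-1.2,"z":26.5,"spin":-0.006}
{"x":3.8,"y":-1.1,"z":26.5,"spin":-0.006}
{"x":3.9,"y":-1.1,"z":26.5,"spin":-0.006}
```

Rows must have all keys.

play_rows([
  {"x":7,"y":-2,"z":25,"spin":-0.01},
  {"x":7,"y":-2,"z":25,"spin":-0.01},
  {"x":2,"y":-1,"z":25,"spin":0},
  {"x":0,"y":0,"z":20,"spin":0},
  {"x":0,"y":0,"z":8,"spin":0},
  {"x":0,"y":0,"z":0,"spin":0},
])

```text
time: 4.2
position: [0.4727, -0.0073, 0.079]
tool_rot: [0.621, 0.783, 0.01, 0.004]
ft_force: [0.3, 1.0, -0.1]
grip_width: 0.0871
```

```bash
python3 plan.py .476 -.0136 .077 .225 35
```

```text
t 4.2 pos [ 0.4727 -0.0073  0.079 ] yawY 0.230 z-axis [ 0.018  0.012 -1.   ] w 0.0871 q6 -0.52 need turn -0.005
{"x":-6.9,"y":1.7,"z":1.9,"spin":0.005}
```

play_rows([
  {"x":-5,"y":2,"z":2,"spin":0.005},
  {"x":0,"y":0,"z":0,"spin":0},
])

```text
time: 4.4
position: [0.4765, -0.0111, 0.0782]
tool_rot: [0.623, 0.782, 0.011, 0.004]
ft_force: [0.6, -0.3, 0.8]
grip_width: 0.0871
```

play_rows([
  {"x":0,"y":0,"z":0,"spin":0},
  {"x":0,"y":0,"z":0,"spin":0},
  {"x":0,"y":0,"z":0,"spin":0},
  {"x":0,"y":0,"z":0,"spin":0},
  {"x":0,"y":0,"z":0,"spin":0},
  {"x":0,"y":0,"z":0,"spin":0},
], grip=0, newtons=20)

```text
time: 5.0
position: [0.4781, -0.012, 0.0807]
tool_rot: [0.623, 0.782, 0.012, 0.007]
ft_force: [-0.4, -1.1, -0.3]
grip_width: 0.0468
```

play_rows([
  {"x":0,"y":0,"z":-5,"spin":0},
  {"x":0,"y":0,"z":-20,"spin":0},
  {"x":0,"y":0,"z":-25,"spin":0},
  {"x":0,"y":0,"z":-20,"spin":0},
  {"x":0,"y":0,"z":0,"spin":0},
])

```text
time: 5.5
position: [0.4743, -0.0122, 0.1518]
tool_rot: [0.623, 0.782, 0.01, 0.004]
ft_force: [0.2, -0.1, -1.9]
grip_width: 0.044
```

```bash
python3 plan.py .4018 -.3569 .14 -0.025; python3 plan.py .4018 -.3569 .14 1.546
```

```text
t 5.5 pos [ 0.4743 -0.0122  0.1518] yawY 0.225 z-axis [ 0.019  0.012 -1.   ] w 0.0440 q6 -0.51 need turn -0.250
{"x":-40,"y":-18.5,"z":0.8,"spin":0.031}
{"x":-40.5,"y":-17.2,"z":0.8,"spin":0.031}
{"x":-41.1,"y":-16,"z":0.8,"spin":0.031}
{"x":-41.5,"y":-14.7,"z":0.8,"spin":0.031}
{"x":-42,"y":-13.4,"z":0.8,"spin":0.031}
{"x":-42.4,"y":-12,"z":0.8,"spin":0.031}
{"x":-42.7,"y":-10.7,"z":0.8,"spin":0.031}
{"x":-43,"y":-9.4,"z":0.8,"spin":0.031}
t 5.5 pos [ 0.4743 -0.0122  0.1518] yawY 0.225 z-axis [ 0.019  0.012 -1.   ] w 0.0440 q6 -0.51 need turn 1.321
{"x":-32,"y":-14.8,"z":0.6,"spin":-0.132}
{"x":-29.8,"y":-18.9,"z":0.6,"spin":-0.132}
{"x":-27,"y":-22.6,"z":0.6,"spin":-0.132}
{"x":-23.8,"y":-26,"z":0.6,"spin":-0.132}
{"x":-20.2,"y":-28.9,"z":0.6,"spin":-0.132}
{"x":-16.2,"y":-31.3,"z":0.6,"spin":-0.132}
{"x":-11.9,"y":-33.2,"z":0.6,"spin":-0.132}
{"x":-7.5,"y":-34.4,"z":0.6,"spin":-0.132}
{"x":-2.9,"y":-35.1,"z":0.6,"spin":-0.132}
{"x":1.8,"y":-35.2,"z":0.6,"spin":-0.132}
```

play_rows([
  {"x":-32,"y":-15,"z":0,"spin":-0.132},
  {"x":-30,"y":-19,"z":0,"spin":-0.132},
  {"x":-27,"y":-23,"z":0,"spin":-0.132},
  {"x":-24,"y":-26,"z":0,"spin":-0.132},
  {"x":-20,"y":-29,"z":0,"spin":-0.132},
])

```text
time: 6.0
position: [0.4369, -0.1852, 0.1459]
tool_rot: [0.319, 0.948, 0.01, 0.005]
ft_force: [1.3, 0.5, -1.8]
grip_width: 0.0441
```

```bash
python3 plan.py .4018 -.3569 .14 1.546; python3 -c "
from h import *
print(robot.get_obs()['q'])"
```

```text
t 6.0 pos [ 0.4369 -0.1852  0.1459] yawY 0.921 z-axis [ 0.016  0.015 -1.   ] w 0.0441 q6 -1.59 need turn 0.625
{"x":-15.2,"y":-31.6,"z":0.5,"spin":-0.125}
{"x":-11.1,"y":-33.2,"z":0.5,"spin":-0.125}
{"x":-6.9,"y":-34.4,"z":0.5,"spin":-0.125}
{"x":-2.6,"y":-35,"z":0.5,"spin":-0.125}
{"x":1.8,"y":-35,"z":0.5,"spin":-0.125}
[-0.65164078  0.44731161  1.88615366  0.03055522  0.8050102  -1.59330827]
```

play_rows([
  {"x":-15,"y":-32,"z":0,"spin":-0.125},
  {"x":-11,"y":-33,"z":0,"spin":-0.125},
  {"x":-7,"y":-34,"z":0,"spin":-0.125},
  {"x":-3,"y":-35,"z":0,"spin":-0.125},
  {"x":2,"y":-35,"z":0,"spin":-0.125},
  {"x":0,"y":0,"z":0,"spin":0},
])

```text
time: 6.6
position: [0.3982, -0.3666, 0.135]
tool_rot: [0.001, 1.0, 0.01, 0.006]
ft_force: [1.0, -0.3, -2.3]
grip_width: 0.0436
```

```bash
python3 plan.py .4018 -.3569 .06 1.546 25
python3 - <<'E'
from h import *
s=shot("scene");t=shot("top")
cv2.imwrite("pics/e.png",np.hstack([cv2.resize(s["img"][60:240,100:340,::-1],None,fx=1.66,fy=1.66),cv2.resize(t["img"][160:340,320:500,::-1],None,fx=1.66,fy=1.66)]))
E
```

```text
t 6.6 pos [ 0.3982 -0.3666  0.135 ] yawY 1.569 z-axis [ 0.011  0.019 -1.   ] w 0.0436 q6 -2.55 need turn -0.023
{"x":-0.7,"y":2.1,"z":18.8,"spin":0.006}
{"x":-0.7,"y":2.1,"z":18.8,"spin":0.006}
{"x":-0.7,"y":2.1,"z":18.8,"spin":0.006}
{"x":-0.7,"y":2.1,"z":18.8,"spin":0.006}
```

View pics/e.png

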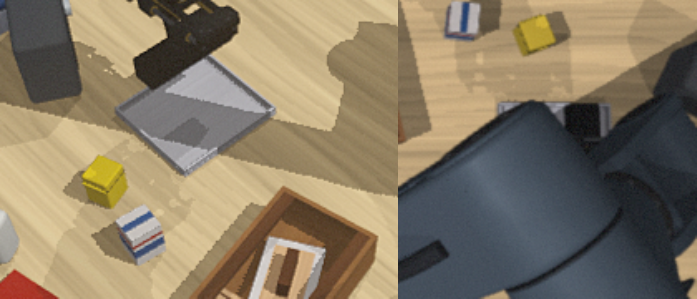

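play_rows([
  {"x":-1,"y":5,"z":25,"spin":0.01},
  {"x":-1,"y":3,"z":25,"spin":0.01},
  {"x":-1,"y":2,"z":25,"spin":0},
  {"x":-1,"y":2,"z":20,"spin":0},
  {"x":0,"y":0,"z":12,"spin":0},
  {"x":0,"y":0,"z":2,"spin":0},
])

```text
time: 7.3
position: [0.4022, -0.3356, 0.021]
tool_rot: [0.012, 1.0, 0.017, 0.002]
ft_force: [-1.1, 0.3, -1.5]
grip_width: 0.0441
```

```bash
python3 plan.py .4018 -.3569 .0155 1.546 25
```

```text
t 7.3 pos [ 0.4022 -0.3356  0.021 ] yawY 1.548 z-axis [ 0.004  0.034 -0.999] w 0.0441 q6 -2.50 need turn -0.002
{"x":-0.1,"y":-21.5,"z":4.8,"spin":0.002}
```

play_rows([
  {"x":0,"y":-7,"z":-3,"spin":0},
  {"x":0,"y":-7,"z":0,"spin":0},
  {"x":0,"y":-6,"z":0,"spin":0},
  {"x":0,"y":0,"z":0,"spin":0},
])

```text
time: 7.7
position: [0.4031, -0.3583, 0.0256]
tool_rot: [0.011, 1.0, 0.015, 0.003]
ft_force: [0.2, 0.4, -1.5]
grip_width: 0.0438
```

```bash
python3 plan.py .4018 -.3569 .0155 1.546 25
```

```text
t 7.7 pos [ 0.4031 -0.3583  0.0256] yawY 1.549 z-axis [ 0.006  0.03  -1.   ] w 0.0438 q6 -2.53 need turn -0.003
{"x":1.4,"y":1,"z":10.2,"spin":0.003}
```

play_rows([
  {"x":0,"y":0,"z":4,"spin":0},
  {"x":0,"y":0,"z":4,"spin":0},
  {"x":0,"y":0,"z":2,"spin":0},
  {"x":0,"y":0,"z":0,"spin":0},
])

```text
time: 8.1
position: [0.4036, -0.3595, 0.0168]
tool_rot: [0.012, 1.0, 0.014, 0.004]
ft_force: [-0.4, -0.5, 1.2]
grip_width: 0.0441
```

```bash
python3 plan.py .4018 -.3569 .0155 1.546 25
```

```text
t 8.1 pos [ 0.4036 -0.3595  0.0168] yawY 1.547 z-axis [ 0.009  0.028 -1.   ] w 0.0441 q6 -2.53 need turn -0.001
{"x":1.9,"y":2.6,"z":1.3,"spin":0.001}
```

play_rows([
  {"x":0,"y":0,"z":0,"spin":0},
  {"x":0,"y":0,"z":0,"spin":0},
  {"x":0,"y":0,"z":0,"spin":0},
  {"x":0,"y":0,"z":0,"spin":0},
  {"x":0,"y":0,"z":-15,"spin":0},
  {"x":0,"y":0,"z":-30,"spin":0},
  {"x":0,"y":0,"z":-40,"spin":0},
  {"x":0,"y":0,"z":-40,"spin":0},
], grip=1)

```text
time: 8.9
position: [0.3999, -0.359, 0.1392]
tool_rot: [0.012, 1.0, 0.02, -0.001]
ft_force: [-0.6, -0.3, -0.1]
grip_width: 0.0863
```

```bash
python3 plan.py .45 -.0 .25 0 45
python3 - <<'E'
from h import *
print(robot.get_obs()['q'])
s=shot("scene")
cv2.imwrite("pics/f.png",cv2.resize(s["img"][60:300,100:380,::-1],None,fx=2.5,fy=2.5))
E
```

```text
t 8.9 pos [ 0.3999 -0.359   0.1392] yawY 1.547 z-axis [-0.001  0.041 -0.999] w 0.0863 q6 -2.52 need turn -1.547
{"x":-3.5,"y":30.4,"z":-8,"spin":0.129}
{"x":0.5,"y":30.5,"z":-8,"spin":0.129}
{"x":4.4,"y":30.2,"z":-8,"spin":0.129}
{"x":8.3,"y":29.4,"z":-8,"spin":0.129}
{"x":12,"y":28.1,"z":-8,"spin":0.129}
{"x":15.5,"y":26.3,"z":-8,"spin":0.129}
{"x":18.7,"y":24.1,"z":-8,"spin":0.129}
{"x":21.7,"y":21.5,"z":-8,"spin":0.129}
{"x":24.3,"y":18.6,"z":-8,"spin":0.129}
{"x":26.5,"y":15.3,"z":-8,"spin":0.129}
{"x":28.2,"y":11.8,"z":-8,"spin":0.129}
{"x":29.5,"y":8,"z":-8,"spin":0.129}
[-0.95301024  0.53792009  1.7116291   0.02883375  0.92584031 -2.51779805]
```

View pics/f.png

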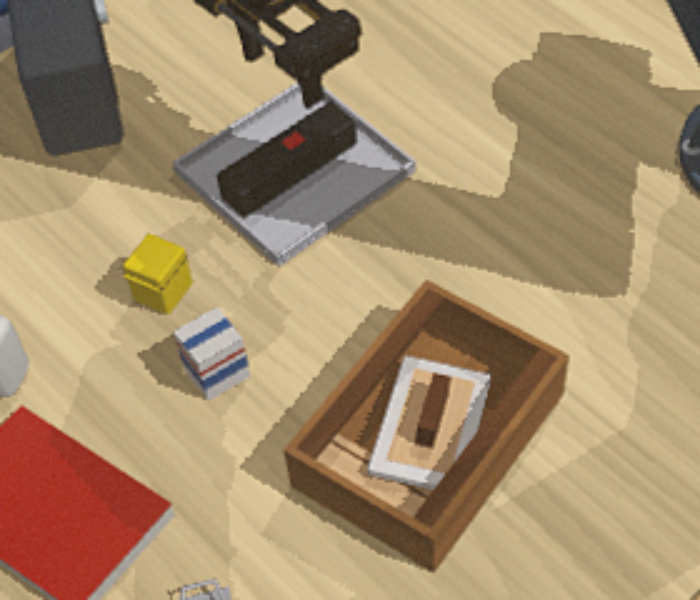

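```bash
cat > mir.py <<'E'
from h import *
import sys
B=np.array([.5349,.0008,.2219])
def mirror_pose(bx,by,yaw,tilt,zc):
    """R: yaw about z (world) then tilt about own y so +x end up; origin world"""
    c,s=np.cos(B[2]),np.sin(B[2])
    Rm=R.from_euler("ZY",[B[2]+yaw,-tilt]).as_matrix()
    return Rm,np.array([B[0]+c*bx-s*by,B[1]+s*bx+c*by,zc])
plate=boxpts(.15,.09,.012); handle=boxpts(.07,.018,.028,.012)
def mm(c,Rm,o):
    m=np.zeros((420,560),np.uint8); q=cv2.convexHull(np.round(proj(c,plate@Rm.T+o)*8).astype(np.int32)); cv2.fillConvexPoly(m,q,1,shift=3)
    q=cv2.convexHull(np.round(proj(c,handle@Rm.T+o)*8).astype(np.int32)); cv2.fillConvexPoly(m,q,1,shift=3); return m
def lipmask(c):
    # visible-through-mouth mask
    q=place(np.array([[-.11,-.055,.07],[.11,-.055,.07],[.11,.055,.07],[-.11,.055,.07]]),*B)
    q2=q-[0,0,.008]
    out=np.ones((420,560),np.uint8)
    for k in(q,q2):
        m=np.zeros((420,560),np.uint8); cv2.fillConvexPoly(m,np.round(proj(c,k)*8).astype(np.int32),1,shift=3); out&=m
    return out
def lines():
    L=[]
    for pts in(plate,handle):
        for i in range(8):
            for j in range(i):
                if (np.abs(pts[i]-pts[j])>1e-9).sum()==1: L.append(np.linspace(pts[i],pts[j],40))
    return np.vstack(L)
def overlay(c,Rm,o,name,cr,k=5):
    img=cv2.resize(c["img"][cr[1]:cr[3],cr[0]:cr[2],::-1],None,fx=k,fy=k,interpolation=cv2.INTER_CUBIC)
    raw=img.copy()
    for p in proj(c,lines()@Rm.T+o): cv2.circle(img,(int((p[0]+.5-cr[0])*k),int((p[1]+.5-cr[1])*k)),1,(0,255,0),-1)
    cv2.imwrite("pics/"+name,np.hstack([img,raw]) if img.shape[1]<410 else img)
if __name__=="__main__":
    t,s=shot("top"),shot("scene")
    cs=[t,s]; regs=[]
    for c in cs:
        l=nets.outline_of(c,"mirror"); print([(round(d["conf"],2),d["pixel"],int(d["region"].sum())) for d in l]); regs.append(l[0]["region"].astype(np.uint8))
    lm=[lipmask(c) for c in cs]
    def f(p):
        Rm,o=mirror_pose(*p); v=0
        for c,r,l in zip(cs,regs,lm):
            m=mm(c,Rm,o)&l; rr=r; v-=(m&rr).sum()/(m|rr).sum()
        return v/2
    best=None
    for y in(-.4,-.3,.3,.4):
        x0=np.array([-.02,0,y,.17,.022]); sx=np.vstack([x0]+[x0+d for d in np.diag([.01,.01,.1,.05,.01])])
        r=minimize(f,x0,method="Nelder-Mead",options=dict(initial_simplex=sx,xatol=1e-4,fatol=1e-4,maxiter=800)); print(y,r.fun,np.round(r.x,4))
        if best is None or r.fun<best.fun: best=r
    Rm,o=mirror_pose(*best.x); print("origin",o,"yaw world",B[2]+best.x[2]," handle top",o+Rm@[0,0,.04])
    overlay(t,Rm,o,"g_top.png",(225,150,345,270)); overlay(s,Rm,o,"g_scene.png",(200,160,340,295))
E
python3 mir.py
```

```text
[(0.9, [285.8, 211.2], 1769)]
[(0.68, [270.4, 227.4], 1725)]
-0.4 -0.9406864135355566 [-0.001   0.0005  0.3661  0.1374  0.0171]
-0.3 -0.9417317395039604 [-0.0005  0.0011  0.3788  0.1298  0.0183]
0.3 -0.9494349744900271 [-0.0008  0.0012  0.3684  0.1796  0.0197]
0.4 -0.9496623875785755 [-0.0016  0.0004  0.3649  0.1771  0.0191]
origin [0.53327706 0.0008036  0.01909146] yaw world 0.5867731595394265  handle top [ 0.52740955 -0.00309767  0.05846598]
```

View pics/g_top.png

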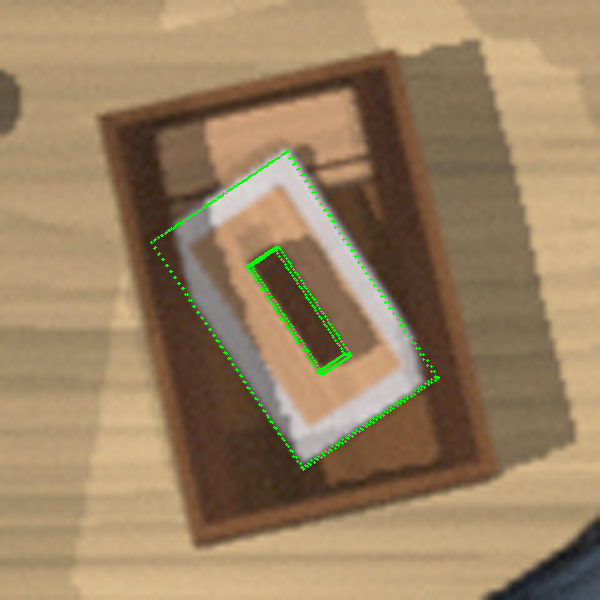

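View pics/g_scene.png

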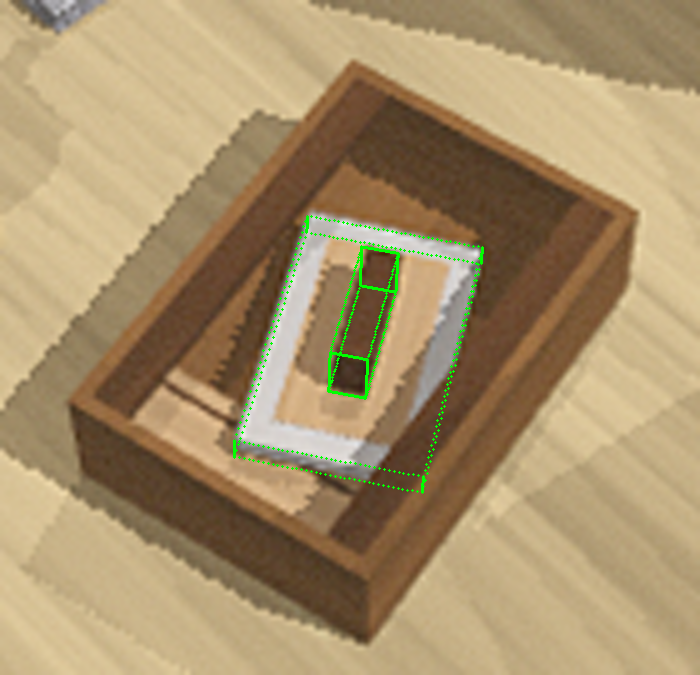

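```bash
python3 plan.py .527 -.003 .15 2.158 38
```

```text
t 9.2 pos [ 0.4    -0.359   0.1381] yawY 1.547 z-axis [ 0.     0.04  -0.999] w 0.0872 q6 -2.52 need turn 0.611
{"x":-11.9,"y":35.9,"z":0.2,"spin":-0.061}
{"x":-14,"y":35.1,"z":0.2,"spin":-0.061}
{"x":-16.1,"y":34.2,"z":0.2,"spin":-0.061}
{"x":-18.2,"y":33.2,"z":0.2,"spin":-0.061}
{"x":-20.2,"y":32,"z":0.2,"spin":-0.061}
{"x":-22.1,"y":30.7,"z":0.2,"spin":-0.061}
{"x":-23.9,"y":29.3,"z":0.2,"spin":-0.061}
{"x":-25.7,"y":27.8,"z":0.2,"spin":-0.061}
{"x":-27.3,"y":26.1,"z":0.2,"spin":-0.061}
{"x":-28.9,"y":24.4,"z":0.2,"spin":-0.061}
```

play_rows([
  {"x":-12,"y":36,"z":-1,"spin":-0.061},
  {"x":-14,"y":35,"z":-1,"spin":-0.061},
  {"x":-16,"y":34,"z":-1,"spin":-0.061},
  {"x":-18,"y":33,"z":-1,"spin":-0.061},
  {"x":-20,"y":32,"z":-1,"spin":-0.061},
  {"x":-22,"y":31,"z":-1,"spin":-0.061},
  {"x":-24,"y":29,"z":-1,"spin":-0.061},
  {"x":-26,"y":28,"z":-1,"spin":-0.061},
], grip=0.5)

```text
time: 9.95
position: [0.4945, -0.0646, 0.1439]
tool_rot: [-0.234, 0.972, 0.03, -0.005]
ft_force: [0.5, 0.7, -0.5]
grip_width: 0.0444
```

```bash
python3 plan.py .527 -.003 .12 2.158 30
```

```text
t 9.9 pos [ 0.4945 -0.0646  0.1439] yawY 2.043 z-axis [-0.024  0.055 -0.998] w 0.0444 q6 -2.46 need turn 0.115
{"x":-18.9,"y":12.8,"z":8.8,"spin":-0.038}
{"x":-19.4,"y":12.1,"z":8.8,"spin":-0.038}
{"x":-19.9,"y":11.4,"z":8.8,"spin":-0.038}
```

play_rows([
  {"x":-19,"y":13,"z":2,"spin":-0.038},
  {"x":-19,"y":12,"z":2,"spin":-0.038},
  {"x":-12,"y":8,"z":2,"spin":-0.03},
  {"x":0,"y":0,"z":0,"spin":0},
  {"x":0,"y":0,"z":0,"spin":0},
])

```text
time: 10.45
position: [0.5165, -0.0016, 0.131]
tool_rot: [-0.291, 0.956, 0.036, -0.012]
ft_force: [-0.2, 0.5, 0.1]
grip_width: 0.0433
```

```bash
python3 - <<'E'
s=open('plan.py').read()
s=s.replace('"q6 %.2f"%o["q"][5]','"q",np.round(o["q"],3),"lean rad/tan %.3f %.3f"%(M[0,2]*np.cos(o["q"][0])+M[1,2]*np.sin(o["q"][0]),-M[0,2]*np.sin(o["q"][0])+M[1,2]*np.cos(o["q"][0]))')
open('plan.py','w').write(s)
E
python3 plan.py .527 -.003 .12 2.158 30
```

```text
t 10.4 pos [ 0.5165 -0.0016  0.131 ] yawY 2.161 z-axis [-0.044  0.061 -0.997] w 0.0433 q [-0.249  0.535  1.757  0.062  0.908 -2.45 ] lean rad/tan -0.058 0.049 need turn -0.003
{"x":-8,"y":-7.8,"z":10.4,"spin":0.003}
```

play_rows([
  {"x":0,"y":0,"z":0,"spin":0},
  {"x":0,"y":0,"z":0,"spin":0},
  {"x":0,"y":0,"z":0,"spin":0},
  {"x":0,"y":0,"z":0,"spin":0},
  {"x":0,"y":0,"z":0,"spin":0},
  {"x":0,"y":0,"z":0,"spin":0},
  {"x":0,"y":0,"z":0,"spin":0},
  {"x":0,"y":0,"z":0,"spin":0},
])

```text
time: 11.25
position: [0.5147, -0.0051, 0.1301]
tool_rot: [-0.288, 0.957, 0.036, -0.014]
ft_force: [0.4, -0.3, -0.2]
grip_width: 0.0435
```

```bash
python3 plan.py .527 -.003 .12 2.158 30; python3 -c "
from h import *
for i in range(6):
    cams.camera('top'); o=robot.get_obs(); print(o['position'],o['tool_rot'],o['q'])"
```

```text
t 11.2 pos [ 0.5147 -0.0051  0.1301] yawY 2.154 z-axis [-0.047  0.062 -0.997] w 0.0435 q [-0.256  0.536  1.76   0.061  0.908 -2.45 ] lean rad/tan -0.061 0.048 need turn 0.004
{"x":-11.5,"y":-5.8,"z":9.7,"spin":-0.004}
[ 0.51467371 -0.00508632  0.13011963] [-0.28757123  0.95697795  0.03622433 -0.01355703] [-0.25631673  0.53578503  1.7599232   0.06051593  0.907734   -2.44967462]
[ 0.51464454 -0.00503105  0.13009556] [-0.28762926  0.95695951  0.03623937 -0.01358768] [-0.25622184  0.53581555  1.75996657  0.06051088  0.90772642 -2.4497003 ]
[ 0.51464798 -0.00503147  0.13006484] [-0.28761138  0.95696394  0.03625824 -0.01360305] [-0.25623113  0.53588339  1.75995136  0.06053241  0.90772    -2.44968796]
[ 0.5145951  -0.00500615  0.13001875] [-0.28763617  0.9569549   0.03628023 -0.01365654] [-0.25619797  0.53594188  1.76003262  0.06051096  0.90769363 -2.44969771]
[ 0.51459535 -0.00497341  0.12999922] [-0.28764401  0.95695154  0.0362979  -0.01368003] [-0.25613968  0.53599202  1.76000846  0.06052055  0.90772414 -2.44966247]
[ 0.51460792 -0.00499599  0.13000796] [-0.28763266  0.95695576  0.03628343 -0.01366139] [-0.25617306  0.53597604  1.7600019   0.06051334  0.90770051 -2.44966702]
```

play_rows([
  {"x":0,"y":0,"z":-20,"spin":0},
  {"x":0,"y":0,"z":-20,"spin":0},
  {"x":0,"y":0,"z":-20,"spin":0},
  {"x":0,"y":0,"z":-20,"spin":0},
  {"x":0,"y":0,"z":0,"spin":0},
])

```text
time: 12.05
position: [0.5176, -0.0096, 0.2113]
tool_rot: [-0.288, 0.957, 0.037, -0.015]
ft_force: [1.0, 1.4, -0.1]
grip_width: 0.0434
```

```bash
python3 plan.py .527 -.003 .12 2.158 30|head -1
```

```text
t 12.1 pos [ 0.5176 -0.0096  0.2113] yawY 2.155 z-axis [-0.051  0.062 -0.997] w 0.0434 q [-0.263  0.421  1.674  0.053  1.112 -2.443] lean rad/tan -0.065 0.047 need turn 0.003
```

play_rows([
  {"x":0,"y":0,"z":20,"spin":0},
  {"x":0,"y":0,"z":20,"spin":0},
  {"x":0,"y":0,"z":20,"spin":0},
  {"x":0,"y":0,"z":20,"spin":0},
  {"x":0,"y":0,"z":0,"spin":0},
])

```text
time: 12.55
position: [0.5127, -0.0041, 0.1275]
tool_rot: [-0.288, 0.957, 0.037, -0.015]
ft_force: [-0.6, -0.7, 0.1]
grip_width: 0.0433
```

```bash
python3 plan.py .527 -.003 .12 2.158 30|head -1
```

```text
t 12.6 pos [ 0.5127 -0.0041  0.1275] yawY 2.155 z-axis [-0.05   0.062 -0.997] w 0.0433 q [-0.255  0.539  1.764  0.061  0.903 -2.45 ] lean rad/tan -0.064 0.048 need turn 0.003
```

play_rows([
  {"x":20,"y":0,"z":0,"spin":0},
  {"x":20,"y":0,"z":0,"spin":0},
  {"x":20,"y":0,"z":0,"spin":0},
  {"x":0,"y":0,"z":0,"spin":0},
])

```text
time: 12.95
position: [0.4612, -0.0375, 0.1273]
tool_rot: [-0.289, 0.957, 0.038, -0.016]
ft_force: [0.6, -0.2, 0.4]
grip_width: 0.0433
```

```bash
python3 plan.py .527 -.003 .12 2.158 30|head -1
```

```text
t 12.9 pos [ 0.4612 -0.0375  0.1273] yawY 2.157 z-axis [-0.052  0.063 -0.997] w 0.0433 q [-0.351  0.491  1.882  0.055  0.839 -2.547] lean rad/tan -0.070 0.041 need turn 0.001
```

play_rows([
  {"x":0,"y":20,"z":0,"spin":0},
  {"x":0,"y":20,"z":0,"spin":0},
  {"x":0,"y":20,"z":0,"spin":0},
  {"x":0,"y":0,"z":0,"spin":0},
])

```text
time: 13.35
position: [0.43, 0.0141, 0.1335]
tool_rot: [-0.288, 0.957, 0.036, -0.013]
ft_force: [-0.6, -0.2, -0.3]
grip_width: 0.0434
```

```bash
python3 plan.py .527 -.003 .12 2.158 30|head -1
```

```text
t 13.3 pos [0.43   0.0141 0.1335] yawY 2.155 z-axis [-0.046  0.062 -0.997] w 0.0434 q [-0.264  0.443  1.964  0.067  0.796 -2.467] lean rad/tan -0.060 0.048 need turn 0.003
```

play_rows([
  {"x":0,"y":0,"z":0,"spin":0.1},
  {"x":0,"y":0,"z":0,"spin":0.1},
  {"x":0,"y":0,"z":0,"spin":0.1},
  {"x":0,"y":0,"z":0,"spin":0.1},
  {"x":0,"y":0,"z":0,"spin":0.1},
  {"x":0,"y":0,"z":0,"spin":0.1},
  {"x":0,"y":0,"z":0,"spin":0},
])

```text
time: 14.05
position: [0.4387, 0.0138, 0.1354]
tool_rot: [0.016, 0.999, 0.028, -0.016]
ft_force: [-0.3, -0.8, -0.1]
grip_width: 0.0436
```

```bash
python3 plan.py .527 -.003 .12 2.158 30|head -1
```

```text
t 14.1 pos [0.4387 0.0138 0.1354] yawY 1.537 z-axis [-0.032  0.057 -0.998] w 0.0436 q [-0.258  0.444  1.952  0.066  0.793 -1.843] lean rad/tan -0.045 0.047 need turn 0.621
```

play_rows([
  {"x":0,"y":0,"z":0,"spin":-0.1},
  {"x":0,"y":0,"z":0,"spin":-0.1},
  {"x":0,"y":0,"z":0,"spin":-0.1},
  {"x":0,"y":0,"z":0,"spin":-0.1},
  {"x":0,"y":0,"z":0,"spin":-0.1},
  {"x":0,"y":0,"z":0,"spin":-0.1},
  {"x":0,"y":0,"z":0,"spin":0},
])

```text
time: 14.75
position: [0.4451, 0.0125, 0.1364]
tool_rot: [-0.301, 0.953, 0.029, -0.003]
ft_force: [0.3, 0.0, 0.6]
grip_width: 0.0436
```

```bash
python3 plan.py .527 -.003 .12 2.158 30|head -1
```

```text
t 14.8 pos [0.4451 0.0125 0.1364] yawY 2.182 z-axis [-0.023  0.053 -0.998] w 0.0436 q [-0.256  0.445  1.942  0.064  0.791 -2.484] lean rad/tan -0.036 0.046 need turn -0.024
```

play_rows([
  {"x":0,"y":0,"z":0,"spin":0},
  {"x":0,"y":0,"z":0,"spin":0},
  {"x":0,"y":0,"z":0,"spin":0},
  {"x":0,"y":0,"z":0,"spin":0},
  {"x":0,"y":0,"z":0,"spin":0},
  {"x":0,"y":0,"z":0,"spin":0},
  {"x":0,"y":0,"z":0,"spin":0},
  {"x":0,"y":0,"z":0,"spin":0},
])

```text
time: 15.55
position: [0.4461, 0.0123, 0.1366]
tool_rot: [-0.3, 0.954, 0.028, -0.002]
ft_force: [0.7, -0.2, 0.1]
grip_width: 0.0434
```

```bash
python3 plan.py .527 -.003 .12 2.158 30|head -1
```

```text
t 15.6 pos [0.4461 0.0123 0.1366] yawY 2.180 z-axis [-0.021  0.053 -0.998] w 0.0434 q [-0.256  0.445  1.941  0.064  0.791 -2.482] lean rad/tan -0.034 0.046 need turn -0.022
```

play_rows([
  {"x":0,"y":0,"z":0,"spin":0.15},
  {"x":0,"y":0,"z":0,"spin":0.15},
  {"x":0,"y":0,"z":0,"spin":0.15},
  {"x":0,"y":0,"z":0,"spin":0.15},
  {"x":0,"y":0,"z":0,"spin":0.15},
  {"x":0,"y":0,"z":0,"spin":0.15},
  {"x":0,"y":0,"z":0,"spin":0.15},
  {"x":0,"y":0,"z":0,"spin":0},
])

```text
time: 16.35
position: [0.446, 0.0123, 0.1366]
tool_rot: [0.222, 0.975, 0.023, -0.016]
ft_force: [0.2, 0.1, 0.3]
grip_width: 0.0432
```

```bash
python3 plan.py .527 -.003 .12 2.158 30|head -1
```

```text
t 16.4 pos [0.446  0.0123 0.1366] yawY 1.122 z-axis [-0.022  0.053 -0.998] w 0.0432 q [-0.256  0.445  1.941  0.064  0.791 -1.425] lean rad/tan -0.034 0.046 need turn 1.036
```

play_rows([
  {"x":0,"y":0,"z":0,"spin":-0.15},
  {"x":0,"y":0,"z":0,"spin":-0.15},
  {"x":0,"y":0,"z":0,"spin":-0.15},
  {"x":0,"y":0,"z":0,"spin":-0.15},
  {"x":0,"y":0,"z":0,"spin":-0.15},
  {"x":0,"y":0,"z":0,"spin":-0.15},
  {"x":0,"y":0,"z":0,"spin":-0.15},
  {"x":0,"y":0,"z":0,"spin":0},
])

```text
time: 17.15
position: [0.4459, 0.0122, 0.1366]
tool_rot: [-0.303, 0.953, 0.028, -0.002]
ft_force: [0.6, 1.2, -0.5]
grip_width: 0.0434
```

```bash
python3 plan.py .527 -.003 .12 2.158 30|head -1
```

```text
t 17.1 pos [0.4459 0.0122 0.1366] yawY 2.186 z-axis [-0.022  0.052 -0.998] w 0.0434 q [-0.256  0.445  1.941  0.064  0.791 -2.488] lean rad/tan -0.034 0.045 need turn -0.028
```

play_rows([
  {"x":-30,"y":0,"z":0,"spin":0},
  {"x":-30,"y":0,"z":0,"spin":0},
  {"x":0,"y":0,"z":0,"spin":0},
  {"x":0,"y":0,"z":0,"spin":0},
  {"x":0,"y":0,"z":0,"spin":0},
  {"x":0,"y":0,"z":0,"spin":0},
  {"x":0,"y":0,"z":0,"spin":0},
  {"x":0,"y":0,"z":0,"spin":0},
])

```text
time: 17.95
position: [0.4923, 0.0467, 0.1367]
tool_rot: [-0.299, 0.954, 0.029, -0.005]
ft_force: [0.3, -0.1, 0.8]
grip_width: 0.0433
```

```bash
python3 plan.py .527 -.003 .12 2.158 30|head -1
```

```text
t 17.9 pos [0.4923 0.0467 0.1367] yawY 2.179 z-axis [-0.027  0.053 -0.998] w 0.0433 q [-0.162  0.495  1.823  0.063  0.86  -2.383] lean rad/tan -0.035 0.048 need turn -0.021
```

play_rows([
  {"x":0,"y":-30,"z":0,"spin":0},
  {"x":0,"y":-30,"z":0,"spin":0},
  {"x":0,"y":0,"z":0,"spin":0},
  {"x":0,"y":0,"z":0,"spin":0},
  {"x":0,"y":0,"z":0,"spin":0},
  {"x":0,"y":0,"z":0,"spin":0},
  {"x":0,"y":0,"z":0,"spin":0},
  {"x":0,"y":0,"z":0,"spin":0},
])

```text
time: 18.75
position: [0.5227, -0.0018, 0.133]
tool_rot: [-0.299, 0.954, 0.031, -0.007]
ft_force: [0.9, -0.0, -0.2]
grip_width: 0.0437
```

```bash
python3 plan.py .527 -.003 .12 2.158 30|head -1
```

```text
t 18.8 pos [ 0.5227 -0.0018  0.133 ] yawY 2.179 z-axis [-0.033  0.055 -0.998] w 0.0437 q [-0.245  0.534  1.749  0.058  0.904 -2.46 ] lean rad/tan -0.045 0.045 need turn -0.021
```

```bash
python3 plan.py .37 -.37 .14 1.3 45
```

```text
t 18.8 pos [ 0.5227 -0.0018  0.133 ] yawY 2.179 z-axis [-0.033  0.055 -0.998] w 0.0437 q [-0.245  0.534  1.749  0.058  0.904 -2.46 ] lean rad/tan -0.045 0.045 need turn -0.879
{"x":37.3,"y":-23.8,"z":-2.5,"spin":0.098}
{"x":34.8,"y":-27.3,"z":-2.5,"spin":0.098}
{"x":32,"y":-30.6,"z":-2.5,"spin":0.098}
{"x":28.8,"y":-33.5,"z":-2.5,"spin":0.098}
{"x":25.4,"y":-36.2,"z":-2.5,"spin":0.098}
{"x":21.8,"y":-38.5,"z":-2.5,"spin":0.098}
{"x":17.9,"y":-40.4,"z":-2.5,"spin":0.098}
{"x":13.9,"y":-42,"z":-2.5,"spin":0.098}
{"x":9.7,"y":-43.1,"z":-2.5,"spin":0.098}
```

play_rows([
  {"x":37,"y":-24,"z":-3,"spin":0.098},
  {"x":35,"y":-27,"z":-3,"spin":0.098},
  {"x":32,"y":-31,"z":-3,"spin":0.098},
  {"x":29,"y":-34,"z":-3,"spin":0.098},
  {"x":25,"y":-36,"z":-3,"spin":0.098},
  {"x":22,"y":-38,"z":-3,"spin":0.098},
  {"x":18,"y":-40,"z":-3,"spin":0.098},
  {"x":14,"y":-42,"z":-3,"spin":0.098},
])

```text
time: 19.55
position: [0.3829, -0.331, 0.1446]
tool_rot: [0.095, 0.995, 0.026, -0.017]
ft_force: [0.8, -0.6, -0.3]
grip_width: 0.0434
```

```bash
python3 plan.py .30 -.31 .14 1.3 20
```

```text
t 19.6 pos [ 0.3829 -0.331   0.1446] yawY 1.380 z-axis [-0.03   0.055 -0.998] w 0.0434 q [-0.939  0.506  1.762  0.01   0.935 -2.326] lean rad/tan -0.062 0.008 need turn -0.080
{"x":17,"y":0.9,"z":1.6,"spin":0.016}
{"x":17,"y":0.7,"z":1.6,"spin":0.016}
{"x":17,"y":0.4,"z":1.6,"spin":0.016}
{"x":17,"y":0.1,"z":1.6,"spin":0.016}
{"x":17,"y":-0.2,"z":1.6,"spin":0.016}
```

play_rows([
  {"x":20,"y":0,"z":0,"spin":0.016},
  {"x":20,"y":0,"z":0,"spin":0.016},
  {"x":20,"y":0,"z":0,"spin":0.016},
  {"x":20,"y":0,"z":0,"spin":0.016},
  {"x":20,"y":0,"z":0,"spin":0.016},
  {"x":0,"y":0,"z":0,"spin":0},
  {"x":0,"y":0,"z":0,"spin":0},
  {"x":0,"y":0,"z":0,"spin":0},
])

```text
time: 20.35
position: [0.2825, -0.3155, 0.1496]
tool_rot: [0.141, 0.99, 0.021, -0.015]
ft_force: [0.5, 0.5, -0.2]
grip_width: 0.0437
```

```bash
python3 plan.py .30 -.31 .14 1.3 20
```

```text
t 20.4 pos [ 0.2825 -0.3155  0.1496] yawY 1.288 z-axis [-0.024  0.046 -0.999] w 0.0437 q [-1.105e+00  4.060e-01  1.961e+00 -1.000e-03  8.270e-01 -2.393e+00] lean rad/tan -0.052 -0.001 need turn 0.012
{"x":-7.8,"y":4.9,"z":4.7,"spin":-0.006}
{"x":-7.8,"y":4.9,"z":4.7,"spin":-0.006}
```

play_rows([
  {"x":13,"y":8,"z":0,"spin":0},
  {"x":13,"y":8,"z":0,"spin":0},
  {"x":0,"y":0,"z":0,"spin":0},
  {"x":0,"y":0,"z":0,"spin":0},
  {"x":0,"y":0,"z":0,"spin":0},
  {"x":0,"y":0,"z":0,"spin":0},
  {"x":0,"y":0,"z":0,"spin":0},
  {"x":0,"y":0,"z":0,"spin":0},
])

```text
time: 21.15
position: [0.2678, -0.2983, 0.1515]
tool_rot: [0.138, 0.99, 0.017, -0.012]
ft_force: [0.1, -0.6, -0.3]
grip_width: 0.0433
```

```bash
python3 plan.py .30 -.31 .14 1.3 20|head -1
```

```text
t 21.1 pos [ 0.2678 -0.2983  0.1515] yawY 1.294 z-axis [-0.019  0.038 -0.999] w 0.0433 q [-1.119e+00  3.750e-01  2.018e+00 -2.000e-03  7.910e-01 -2.412e+00] lean rad/tan -0.042 -0.001 need turn 0.006
```

play_rows([
  {"x":13,"y":8,"z":0,"spin":0},
  {"x":13,"y":8,"z":0,"spin":0},
  {"x":13,"y":8,"z":0,"spin":0},
  {"x":0,"y":0,"z":0,"spin":0},
  {"x":0,"y":0,"z":0,"spin":0},
  {"x":0,"y":0,"z":0,"spin":0},
  {"x":0,"y":0,"z":0,"spin":0},
  {"x":0,"y":0,"z":0,"spin":0},
])

```text
time: 21.95
position: [0.2385, -0.2683, 0.1535]
tool_rot: [0.138, 0.99, 0.015, -0.01]
ft_force: [-0.0, 0.7, 0.1]
grip_width: 0.0435
```

```bash
python3 plan.py .30 -.31 .14 1.3 20|head -1
```

```text
t 21.9 pos [ 0.2385 -0.2683  0.1535] yawY 1.293 z-axis [-0.017  0.032 -0.999] w 0.0435 q [-1.156  0.324  2.116 -0.003  0.737 -2.448] lean rad/tan -0.036 -0.002 need turn 0.007
```

play_rows([
  {"x":-6,"y":-4,"z":0,"spin":0},
  {"x":-6,"y":-4,"z":0,"spin":0},
  {"x":-6,"y":-4,"z":0,"spin":0},
  {"x":-6,"y":-4,"z":0,"spin":0},
  {"x":-6,"y":-4,"z":0,"spin":0},
  {"x":-6,"y":-4,"z":0,"spin":0},
  {"x":-6,"y":-4,"z":0,"spin":0},
  {"x":-6,"y":-4,"z":0,"spin":0},
])

```text
time: 22.75
position: [0.2799, -0.3169, 0.1511]
tool_rot: [0.138, 0.99, 0.014, -0.01]
ft_force: [0.0, -0.3, -0.3]
grip_width: 0.0436
```

```bash
python3 plan.py .30 -.31 .14 1.3 20|head -1
```

```text
t 22.8 pos [ 0.2799 -0.3169  0.1511] yawY 1.294 z-axis [-0.016  0.031 -0.999] w 0.0436 q [-1.113e+00  3.970e-01  1.973e+00 -1.000e-03  8.070e-01 -2.406e+00] lean rad/tan -0.035 -0.001 need turn 0.006
```

play_rows([
  {"x":40,"y":25,"z":0,"spin":0},
  {"x":40,"y":25,"z":0,"spin":0},
  {"x":0,"y":0,"z":0,"spin":0},
  {"x":0,"y":0,"z":0,"spin":0},
  {"x":0,"y":0,"z":0,"spin":0},
  {"x":0,"y":0,"z":0,"spin":0},
])

```text
time: 23.35
position: [0.2185, -0.2513, 0.154]
tool_rot: [0.137, 0.99, 0.011, -0.008]
ft_force: [-0.0, -0.1, -0.1]
grip_width: 0.0432
```

```bash
python3 plan.py .30 -.31 .14 1.3 20|head -1
```

```text
t 23.4 pos [ 0.2185 -0.2513  0.154 ] yawY 1.295 z-axis [-0.013  0.024 -1.   ] w 0.0432 q [-1.192  0.292  2.181 -0.005  0.697 -2.484] lean rad/tan -0.027 -0.003 need turn 0.005
```

play_rows([
  {"x":-10,"y":-7,"z":0,"spin":0},
  {"x":-10,"y":-7,"z":0,"spin":0},
  {"x":-10,"y":-7,"z":0,"spin":0},
  {"x":-10,"y":-7,"z":0,"spin":0},
  {"x":-10,"y":-7,"z":0,"spin":0},
  {"x":-10,"y":-7,"z":0,"spin":0},
  {"x":-10,"y":-7,"z":0,"spin":0},
  {"x":-5,"y":-3,"z":0,"spin":0},
])

```text
time: 24.15
position: [0.2872, -0.3362, 0.1515]
tool_rot: [0.137, 0.991, 0.007, -0.005]
ft_force: [0.4, -0.3, 0.1]
grip_width: 0.0439
```

play_rows([
  {"x":42,"y":27,"z":0,"spin":0},
  {"x":42,"y":27,"z":0,"spin":0},
  {"x":0,"y":0,"z":0,"spin":0},
  {"x":0,"y":0,"z":0,"spin":0},
  {"x":0,"y":0,"z":0,"spin":0},
  {"x":0,"y":0,"z":0,"spin":0},
])

```text
time: 24.75
position: [0.2242, -0.2671, 0.1522]
tool_rot: [0.135, 0.991, 0.003, -0.003]
ft_force: [1.1, 0.3, 0.0]
grip_width: 0.0433
```

```bash
python3 plan.py .30 -.31 .14 1.3 20|head -1
```

```text
t 24.8 pos [ 0.2242 -0.2671  0.1522] yawY 1.299 z-axis [-0.004  0.008 -1.   ] w 0.0433 q [-1.195e+00  3.070e-01  2.159e+00 -2.000e-03  6.840e-01 -2.493e+00] lean rad/tan -0.009 -0.001 need turn 0.001
```

play_rows([
  {"x":-10,"y":-7,"z":0,"spin":0},
  {"x":-10,"y":-7,"z":0,"spin":0},
  {"x":-10,"y":-7,"z":0,"spin":0},
  {"x":-10,"y":-7,"z":0,"spin":0},
  {"x":-10,"y":-7,"z":0,"spin":0},
  {"x":-10,"y":-7,"z":0,"spin":0},
  {"x":-10,"y":-7,"z":0,"spin":0},
  {"x":-5,"y":-3,"z":0,"spin":0},
])

```text
time: 25.55
position: [0.2908, -0.3483, 0.1515]
tool_rot: [0.134, 0.991, 0.0, -0.001]
ft_force: [0.4, -0.4, 0.5]
grip_width: 0.0436
```

play_rows([
  {"x":42,"y":27,"z":0,"spin":0},
  {"x":42,"y":27,"z":0,"spin":0},
  {"x":0,"y":0,"z":0,"spin":0},
  {"x":0,"y":0,"z":0,"spin":0},
  {"x":0,"y":0,"z":0,"spin":0},
  {"x":0,"y":0,"z":0,"spin":0},
])

```text
time: 26.15
position: [0.2264, -0.278, 0.1509]
tool_rot: [0.133, 0.991, -0.002, 0.001]
ft_force: [-0.3, -0.2, -0.4]
grip_width: 0.0435
```

```bash
python3 plan.py .30 -.31 .14 1.3 20|head -1
```

```text
t 26.1 pos [ 0.2264 -0.278   0.1509] yawY 1.304 z-axis [ 0.002 -0.005 -1.   ] w 0.0435 q [-1.202  0.316  2.148 -0.     0.673 -2.506] lean rad/tan 0.005 -0.000 need turn -0.004
```

```bash
python3 plan.py .527 -.003 .14 2.158 26
```

```text
t 26.1 pos [ 0.2264 -0.278   0.1509] yawY 1.304 z-axis [ 0.002 -0.005 -1.   ] w 0.0435 q [-1.202  0.316  2.148 -0.     0.673 -2.506] lean rad/tan 0.005 -0.000 need turn 0.854
{"x":-13.6,"y":21.5,"z":0.6,"spin":-0.053}
{"x":-14.7,"y":20.8,"z":0.6,"spin":-0.053}
{"x":-15.8,"y":20,"z":0.6,"spin":-0.053}
{"x":-16.9,"y":19.1,"z":0.6,"spin":-0.053}
{"x":-17.8,"y":18.2,"z":0.6,"spin":-0.053}
{"x":-18.8,"y":17.2,"z":0.6,"spin":-0.053}
{"x":-19.7,"y":16.2,"z":0.6,"spin":-0.053}
{"x":-20.5,"y":15.1,"z":0.6,"spin":-0.053}
{"x":-21.3,"y":14,"z":0.6,"spin":-0.053}
{"x":-22,"y":12.8,"z":0.6,"spin":-0.053}
{"x":-22.7,"y":11.6,"z":0.6,"spin":-0.053}
{"x":-23.2,"y":10.4,"z":0.6,"spin":-0.053}
{"x":-23.8,"y":9.1,"z":0.6,"spin":-0.053}
{"x":-24.2,"y":7.9,"z":0.6,"spin":-0.053}
{"x":-24.6,"y":6.6,"z":0.6,"spin":-0.053}
{"x":-24.9,"y":5.2,"z":0.6,"spin":-0.053}
```

play_rows([
  {"x":-14,"y":21,"z":0,"spin":-0.053},
  {"x":-15,"y":21,"z":0,"spin":-0.053},
  {"x":-16,"y":20,"z":0,"spin":-0.053},
  {"x":-17,"y":19,"z":0,"spin":-0.053},
  {"x":-18,"y":18,"z":0,"spin":-0.053},
  {"x":-19,"y":17,"z":0,"spin":-0.053},
  {"x":-20,"y":16,"z":0,"spin":-0.053},
  {"x":-20,"y":15,"z":0,"spin":-0.053},
])

```text
time: 26.95
position: [0.3914, -0.1483, 0.151]
tool_rot: [-0.085, 0.996, -0.009, 0.005]
ft_force: [0.2, -0.4, -0.9]
grip_width: 0.0437
```

```bash
python3 plan.py .527 -.003 .14 2.158 26
```

```text
t 26.9 pos [ 0.3914 -0.1483  0.151 ] yawY 1.740 z-axis [ 0.011 -0.017 -1.   ] w 0.0437 q [-0.625  0.376  2.018 -0.012  0.729 -2.356] lean rad/tan 0.019 -0.008 need turn 0.418
{"x":-19.8,"y":15.1,"z":1.2,"spin":-0.052}
{"x":-20.5,"y":14,"z":1.2,"spin":-0.052}
{"x":-21.2,"y":12.9,"z":1.2,"spin":-0.052}
{"x":-21.9,"y":11.8,"z":1.2,"spin":-0.052}
{"x":-22.5,"y":10.6,"z":1.2,"spin":-0.052}
{"x":-23,"y":9.5,"z":1.2,"spin":-0.052}
{"x":-23.4,"y":8.2,"z":1.2,"spin":-0.052}
{"x":-23.8,"y":7,"z":1.2,"spin":-0.052}
```

play_rows([
  {"x":-20,"y":15,"z":0,"spin":-0.052},
  {"x":-20,"y":14,"z":0,"spin":-0.052},
  {"x":-21,"y":13,"z":0,"spin":-0.052},
  {"x":-22,"y":12,"z":0,"spin":-0.052},
  {"x":-22,"y":11,"z":0,"spin":-0.052},
  {"x":-20,"y":8,"z":0,"spin":-0.052},
  {"x":-12,"y":4,"z":0,"spin":-0.052},
  {"x":-5,"y":2,"z":0,"spin":-0.03},
])

```text
time: 27.75
position: [0.5182, -0.0221, 0.1501]
tool_rot: [-0.291, 0.957, -0.014, 0.007]
ft_force: [-0.3, 0.0, 1.4]
grip_width: 0.0434
```

play_rows([
  {"x":0,"y":0,"z":0,"spin":0},
  {"x":0,"y":0,"z":0,"spin":0},
])

```text
time: 27.95
position: [0.5184, -0.0221, 0.1498]
tool_rot: [-0.291, 0.957, -0.014, 0.007]
ft_force: [-0.5, -0.2, 0.7]
grip_width: 0.0432
```

```bash
python3 plan.py .527 -.003 .08 2.158 15
```

```text
t 27.9 pos [ 0.5184 -0.0221  0.1498] yawY 2.162 z-axis [ 0.021 -0.022 -1.   ] w 0.0432 q [-0.249  0.484  1.786 -0.022  0.845 -2.396] lean rad/tan 0.026 -0.016 need turn -0.004
{"x":-3.5,"y":2.6,"z":13.9,"spin":0.001}
{"x":-3.5,"y":2.6,"z":13.9,"spin":0.001}
{"x":-3.5,"y":2.6,"z":13.9,"spin":0.001}
{"x":-3.5,"y":2.6,"z":13.9,"spin":0.001}
{"x":-3.5,"y":2.6,"z":13.9,"spin":0.001}
```

play_rows([
  {"x":-4,"y":3,"z":14,"spin":0},
  {"x":-4,"y":3,"z":14,"spin":0},
  {"x":-4,"y":3,"z":14,"spin":0},
  {"x":-4,"y":3,"z":14,"spin":0},
  {"x":-2,"y":1,"z":10,"spin":0},
  {"x":0,"y":0,"z":0,"spin":0},
])

```text
time: 28.55
position: [0.5252, -0.0073, 0.0823]
tool_rot: [-0.287, 0.958, -0.014, 0.006]
ft_force: [0.2, -0.5, -0.6]
grip_width: 0.0436
```

```bash
python3 plan.py .527 -.003 .039 2.158 15
python3 - <<'E'
from h import *
from mir import *
w=shot("wrist"); Rm,o=mirror_pose(-.0016,.0004,.3649,.1771,.0191)
draw(w,"h_w.png",lines()@Rm.T+o)
s=shot("scene"); overlay(s,Rm,o,"h_s.png",(200,160,340,295),4)
E
```

```text
t 28.6 pos [ 0.5252 -0.0073  0.0823] yawY 2.152 z-axis [ 0.02  -0.023 -1.   ] w 0.0436 q [-0.216  0.606  1.816 -0.029  0.695 -2.346] lean rad/tan 0.025 -0.019 need turn 0.006
{"x":-1.2,"y":1.3,"z":14.4,"spin":-0.002}
{"x":-1.2,"y":1.3,"z":14.4,"spin":-0.002}
{"x":-1.2,"y":1.3,"z":14.4,"spin":-0.002}
```

View pics/h_w.png

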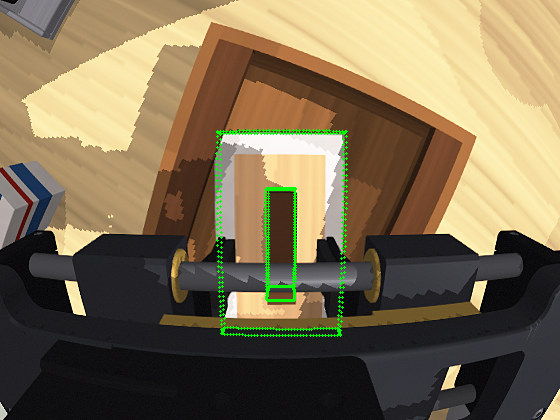

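View pics/h_s.png

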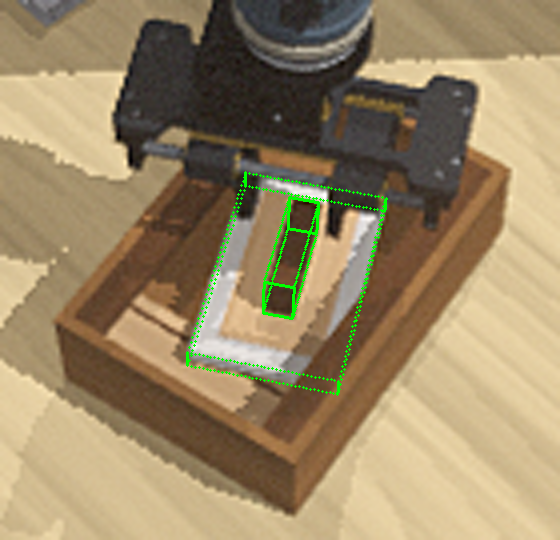

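play_rows([
  {"x":-2,"y":1,"z":12,"spin":0},
  {"x":-1,"y":1,"z":12,"spin":0},
  {"x":0,"y":1,"z":10,"spin":0},
  {"x":0,"y":0,"z":5,"spin":0},
  {"x":0,"y":0,"z":0,"spin":0},
])

```text
time: 29.15
position: [0.5289, -0.0049, 0.0424]
tool_rot: [-0.286, 0.958, -0.015, 0.008]
ft_force: [-0.2, -0.4, -0.1]
grip_width: 0.0437
```

```bash
python3 plan.py .527 -.003 .039 2.158 15
```

```text
t 29.1 pos [ 0.5289 -0.0049  0.0424] yawY 2.151 z-axis [ 0.025 -0.025 -0.999] w 0.0437 q [-0.21   0.681  1.829 -0.033  0.602 -2.334] lean rad/tan 0.030 -0.019 need turn 0.007
{"x":0.6,"y":2.7,"z":3.3,"spin":-0.007}
```

Close gently on the bar.

play_rows([
  {"x":0,"y":2,"z":3,"spin":-0.007},
  {"x":0,"y":0,"z":0,"spin":0},
  {"x":0,"y":0,"z":0,"spin":0},
  {"x":0,"y":0,"z":0,"spin":0},
  {"x":0,"y":0,"z":0,"spin":0},
  {"x":0,"y":0,"z":0,"spin":0},
], grip=0, newtons=12)

```text
time: 29.75
position: [0.5281, -0.0032, 0.0394]
tool_rot: [-0.29, 0.957, -0.016, 0.009]
ft_force: [-0.1, -1.0, -1.4]
grip_width: 0.018
```

```bash
python3 - <<'E'
from h import *
B=np.array([.5349,.0008,.2219]);c,s=np.cos(B[2]),np.sin(B[2])
print("floor centre",B[0]-.025*c,B[1]-.025*s, robot.get_obs()["ft_force"],robot.get_obs()["moment"])
E
python3 plan.py .5052 -.0090 .042 1.793 15
```

```text
floor centre 0.5105129737049536 -0.004702085830365826 [-0.13839536 -1.00478856 -1.40754548] [ 0.03200899  0.05401413 -0.00763907]
t 29.8 pos [ 0.5281 -0.0032  0.0394] yawY 2.159 z-axis [ 0.026 -0.025 -0.999] w 0.0180 q [-0.207  0.686  1.833 -0.034  0.593 -2.337] lean rad/tan 0.030 -0.019 need turn -0.366
{"x":7.4,"y":2.6,"z":-1,"spin":0.122}
{"x":7.7,"y":1.7,"z":-1,"spin":0.122}
{"x":7.8,"y":0.7,"z":-1,"spin":0.122}
```

play_rows([
  {"x":0,"y":0,"z":-3,"spin":0},
  {"x":4,"y":1,"z":0,"spin":0.06},
  {"x":4,"y":1,"z":0,"spin":0.06},
  {"x":4,"y":1,"z":0,"spin":0.06},
  {"x":4,"y":0,"z":0,"spin":0.06},
  {"x":4,"y":0,"z":0,"spin":0.06},
  {"x":3,"y":0,"z":0,"spin":0.06},
  {"x":0,"y":0,"z":0,"spin":0},
])

```text
time: 30.55
position: [0.5037, -0.0098, 0.0425]
tool_rot: [-0.107, 0.994, -0.013, 0.01]
ft_force: [-0.9, 0.1, -2.0]
grip_width: 0.0182
```

```bash
python3 plan.py .5047 -.006 .042 1.793 15;  python3 - <<'E'
from h import *
from mir import *
s=shot("scene"); print(robot.get_obs()["ft_force"])
cv2.imwrite("pics/i.png",cv2.resize(s["img"][160:295,200:340,::-1],None,fx=4,fy=4))
E
```

```text
t 30.6 pos [ 0.5037 -0.0098  0.0425] yawY 1.785 z-axis [ 0.023 -0.024 -0.999] w 0.0182 q [-0.23   0.664  1.891 -0.034  0.559 -1.987] lean rad/tan 0.028 -0.018 need turn 0.008
{"x":-1.8,"y":3.5,"z":0.4,"spin":-0.008}
[ 0.53022349  0.43017458 -3.13109426]
```

View pics/i.png

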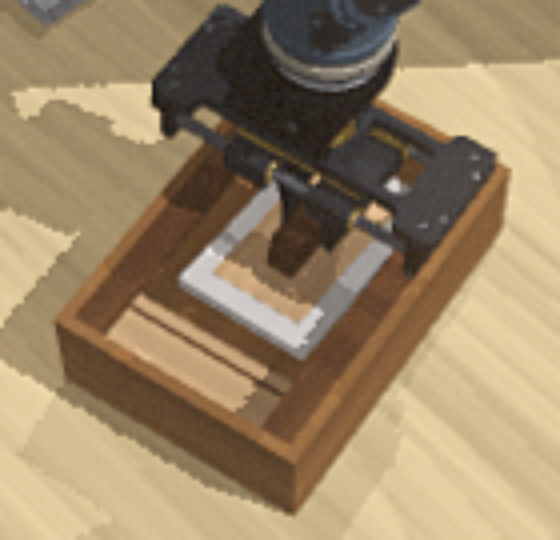

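play_rows([
  {"x":-2,"y":3,"z":2,"spin":-0.008},
  {"x":0,"y":0,"z":2,"spin":0},
  {"x":0,"y":0,"z":2,"spin":0},
  {"x":0,"y":0,"z":0,"spin":0},
])

```text
time: 31.0
position: [0.5076, -0.0062, 0.0366]
tool_rot: [-0.113, 0.993, -0.014, 0.012]
ft_force: [-0.0, 0.4, -1.6]
grip_width: 0.0178
```

```bash
python3 plan.py .5047 -.006 .042 1.793 15|head -1;  python3 - <<'E'
from h import *
print(robot.get_obs()["ft_force"],robot.get_obs()["moment"])
E
```

```text
t 31.0 pos [ 0.5076 -0.0062  0.0366] yawY 1.797 z-axis [ 0.027 -0.024 -0.999] w 0.0178 q [-0.222  0.677  1.886 -0.034  0.546 -1.99 ] lean rad/tan 0.032 -0.018 need turn -0.004
[-0.02630609  0.37237171 -1.596047  ] [ 0.15941589  0.21757357 -0.04269527]
```

play_rows([
  {"x":0,"y":0,"z":3,"spin":0},
  {"x":0,"y":0,"z":3,"spin":0},
  {"x":0,"y":0,"z":0,"spin":0},
], newtons=6)

```text
time: 31.3
position: [0.5085, -0.0064, 0.0302]
tool_rot: [-0.113, 0.993, -0.014, 0.013]
ft_force: [-0.9, 0.3, -1.7]
grip_width: 0.0179
```

```bash
python3 plan.py .5047 -.006 .042 1.793 15|head -1;  python3 - <<'E'
from h import *
print(robot.get_obs()["ft_force"],robot.get_obs()["moment"])
s=shot("scene")
cv2.imwrite("pics/j.png",cv2.resize(s["img"][160:295,200:340,::-1],None,fx=4,fy=4))
E
```

```text
t 31.3 pos [ 0.5085 -0.0064  0.0302] yawY 1.798 z-axis [ 0.028 -0.024 -0.999] w 0.0179 q [-0.222  0.691  1.887 -0.035  0.531 -1.99 ] lean rad/tan 0.033 -0.018 need turn -0.005
[-0.88479172  0.26241425 -1.71472946] [ 0.09367985  0.08032605 -0.08431785]
```

View pics/j.png

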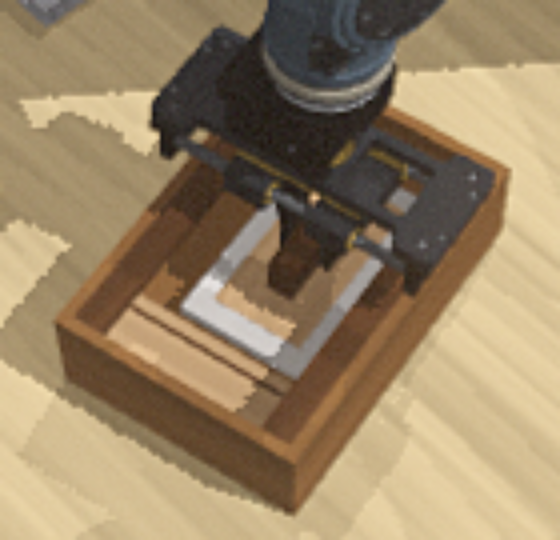

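play_rows([
  {"x":0,"y":0,"z":0,"spin":0},
  {"x":0,"y":0,"z":0,"spin":0},
  {"x":0,"y":0,"z":0,"spin":0},
  {"x":0,"y":0,"z":0,"spin":0},
  {"x":0,"y":0,"z":0,"spin":0},
], grip=0.45)

```text
time: 31.85
position: [0.5082, -0.0067, 0.0306]
tool_rot: [-0.113, 0.993, -0.014, 0.012]
ft_force: [0.1, -0.2, -0.5]
grip_width: 0.0382
```

play_rows([
  {"x":0,"y":0,"z":-10,"spin":0},
  {"x":0,"y":0,"z":-20,"spin":0},
  {"x":0,"y":0,"z":-20,"spin":0},
  {"x":0,"y":0,"z":-20,"spin":0},
  {"x":0,"y":0,"z":-20,"spin":0},
  {"x":0,"y":0,"z":-20,"spin":0},
  {"x":0,"y":0,"z":0,"spin":0},
])

```text
time: 32.55
position: [0.5044, -0.0036, 0.1479]
tool_rot: [-0.114, 0.993, -0.014, 0.013]
ft_force: [0.5, -0.9, -0.3]
grip_width: 0.0394
```

```bash
python3 plan.py .5047 -.006 .042 1.793 15|head -1;  python3 - <<'E'
from h import *
from mir import *
Rm,o=mirror_pose(-.025,0,0,0,.008)
w=shot("wrist");s=shot("scene")
draw(w,"k_w.png",lines()@Rm.T+o); overlay(s,Rm,o,"k_s.png",(200,160,340,295),4)
E
```

```text
t 32.5 pos [ 0.5044 -0.0036  0.1479] yawY 1.798 z-axis [ 0.028 -0.025 -0.999] w 0.0394 q [-0.218  0.469  1.827 -0.025  0.812 -2.   ] lean rad/tan 0.033 -0.018 need turn -0.005
```

View pics/k_w.png

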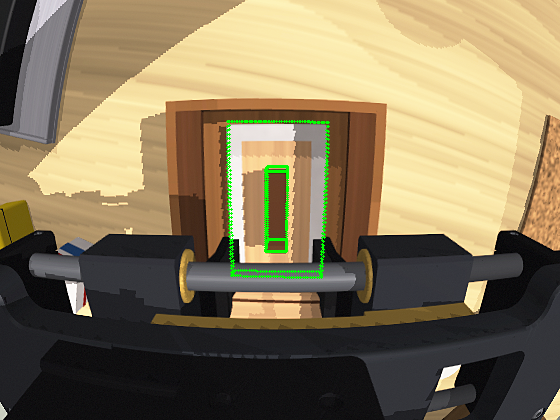

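View pics/k_s.png

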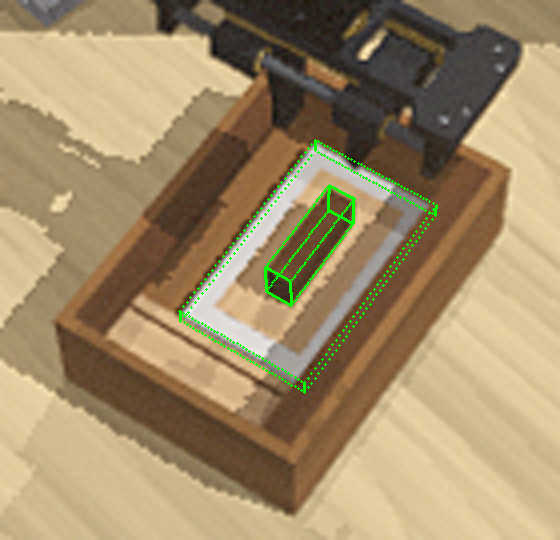

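```bash
python3 plan.py .5105 -.0047 .03 1.793 15
```

```text
t 32.6 pos [ 0.5028 -0.0034  0.1457] yawY 1.798 z-axis [ 0.024 -0.024 -0.999] w 0.0390 q [-0.218  0.473  1.83  -0.025  0.811 -1.999] lean rad/tan 0.028 -0.018 need turn -0.005
{"x":-0.6,"y":0,"z":14.5,"spin":0.001}
{"x":-0.6,"y":0,"z":14.5,"spin":0.001}
{"x":-0.6,"y":0,"z":14.5,"spin":0.001}
{"x":-0.6,"y":0,"z":14.5,"spin":0.001}
{"x":-0.6,"y":0,"z":14.5,"spin":0.001}
{"x":-0.6,"y":0,"z":14.5,"spin":0.001}
{"x":-0.6,"y":0,"z":14.5,"spin":0.001}
{"x":-0.6,"y":0,"z":14.5,"spin":0.001}
```

play_rows([
  {"x":-1,"y":0,"z":16,"spin":0},
  {"x":-1,"y":0,"z":16,"spin":0},
  {"x":-1,"y":0,"z":16,"spin":0},
  {"x":-1,"y":0,"z":16,"spin":0},
  {"x":0,"y":0,"z":16,"spin":0},
  {"x":0,"y":0,"z":16,"spin":0},
  {"x":0,"y":0,"z":12,"spin":0},
  {"x":0,"y":0,"z":0,"spin":0},
])

```text
time: 33.45
position: [0.5033, -0.0041, 0.0268]
tool_rot: [-0.113, 0.993, -0.011, 0.004]
ft_force: [-0.5, 0.1, 0.2]
grip_width: 0.0392
```

```bash
python3 plan.py .5105 -.0047 .03 1.793 15
```

```text
t 33.5 pos [ 0.5033 -0.0041  0.0268] yawY 1.798 z-axis [ 0.01  -0.021 -1.   ] w 0.0392 q [-0.219  0.697  1.887 -0.035  0.543 -1.987] lean rad/tan 0.014 -0.018 need turn -0.005
{"x":-6.8,"y":-2.3,"z":-3.1,"spin":0.005}
```

Lean has even improved. Close, then pause while gripped on the floor, then lift.

play_rows([
  {"x":-6,"y":-1,"z":-1,"spin":0.005},
  {"x":0,"y":0,"z":0,"spin":0},
  {"x":0,"y":0,"z":0,"spin":0},
  {"x":0,"y":0,"z":0,"spin":0},
  {"x":0,"y":0,"z":0,"spin":0},
  {"x":0,"y":0,"z":0,"spin":0},
  {"x":0,"y":0,"z":0,"spin":0},
  {"x":0,"y":0,"z":0,"spin":0},
], grip=0, newtons=25)

```text
time: 34.25
position: [0.5102, -0.0035, 0.0292]
tool_rot: [-0.111, 0.994, -0.011, 0.004]
ft_force: [0.6, 0.2, -0.5]
grip_width: 0.0179
```

```bash
python3 plan.py .5105 -.0047 .13 1.793 15|head -2
python3 - <<'E'
from h import *
from mir import *
print(robot.get_obs()["ft_force"])
Rm,o=mirror_pose(-.025,0,0,0,.008)
s=shot("scene");overlay(s,Rm,o,"l_s.png",(200,160,340,295),4)
E
```

```text
t 34.2 pos [ 0.5102 -0.0035  0.0292] yawY 1.793 z-axis [ 0.011 -0.021 -1.   ] w 0.0179 q [-0.215  0.696  1.87  -0.034  0.56  -1.979] lean rad/tan 0.016 -0.018 need turn 0.000
{"x":-0.1,"y":-0.5,"z":-14.4,"spin":-0}
[ 0.55025144  0.18518999 -0.51775064]
```

View pics/l_s.png

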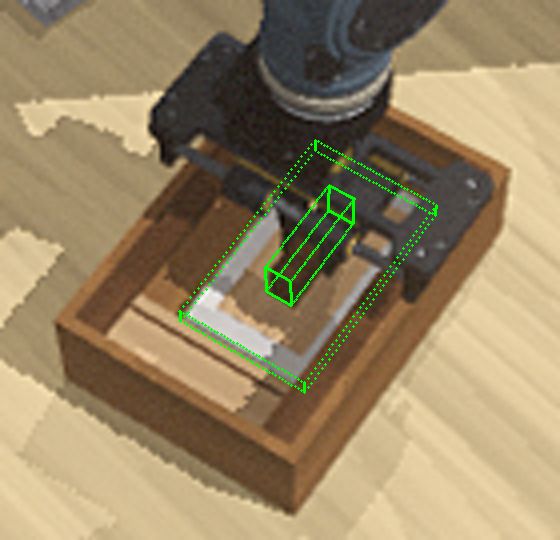

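play_rows([
  {"x":0,"y":0,"z":-5,"spin":0},
  {"x":0,"y":0,"z":0,"spin":0},
  {"x":0,"y":0,"z":0,"spin":0},
  {"x":0,"y":0,"z":0,"spin":0},
  {"x":0,"y":0,"z":0,"spin":0},
  {"x":0,"y":0,"z":0,"spin":0},
  {"x":0,"y":0,"z":0,"spin":0},
])

```text
time: 35.0
position: [0.5099, -0.0033, 0.0345]
tool_rot: [-0.111, 0.994, -0.011, 0.004]
ft_force: [-0.3, -0.8, -2.9]
grip_width: 0.0175
```

play_rows([
  {"x":0,"y":0,"z":-10,"spin":0},
  {"x":0,"y":0,"z":-12,"spin":0},
  {"x":0,"y":0,"z":-12,"spin":0},
  {"x":0,"y":0,"z":-12,"spin":0},
  {"x":0,"y":0,"z":-12,"spin":0},
  {"x":0,"y":0,"z":-15,"spin":0},
  {"x":0,"y":0,"z":-15,"spin":0},
  {"x":0,"y":0,"z":-15,"spin":0},
])

```text
time: 35.8
position: [0.507, -0.0006, 0.146]
tool_rot: [-0.111, 0.994, -0.011, 0.004]
ft_force: [0.3, -0.0, -3.0]
grip_width: 0.0176
```

```bash
python3 plan.py .4265 .3647 .15 1.631 25
python3 - <<'E'
from h import *
print(robot.get_obs()["ft_force"])
s=shot("scene"); cv2.imwrite("pics/m.png",s["img"][:,:,::-1])
E
```

```text
t 35.8 pos [ 0.507  -0.0006  0.146 ] yawY 1.793 z-axis [ 0.01 -0.02 -1.  ] w 0.0176 q [-0.211  0.481  1.809 -0.024  0.837 -1.988] lean rad/tan 0.014 -0.018 need turn -0.162
{"x":-0.1,"y":24.9,"z":-0.8,"spin":0.011}
{"x":0.1,"y":24.9,"z":-0.8,"spin":0.011}
{"x":0.4,"y":24.9,"z":-0.8,"spin":0.011}
{"x":0.7,"y":24.9,"z":-0.8,"spin":0.011}
{"x":0.9,"y":24.9,"z":-0.8,"spin":0.011}
{"x":1.2,"y":24.9,"z":-0.8,"spin":0.011}
{"x":1.5,"y":24.9,"z":-0.8,"spin":0.011}
{"x":1.8,"y":24.9,"z":-0.8,"spin":0.011}
{"x":2,"y":24.8,"z":-0.8,"spin":0.011}
{"x":2.3,"y":24.8,"z":-0.8,"spin":0.011}
{"x":2.6,"y":24.8,"z":-0.8,"spin":0.011}
{"x":2.8,"y":24.8,"z":-0.8,"spin":0.011}
{"x":3.1,"y":24.7,"z":-0.8,"spin":0.011}
{"x":3.4,"y":24.7,"z":-0.8,"spin":0.011}
{"x":3.6,"y":24.7,"z":-0.8,"spin":0.011}
[ 0.30925942 -0.00681892 -3.04400475]
```

View pics/m.png

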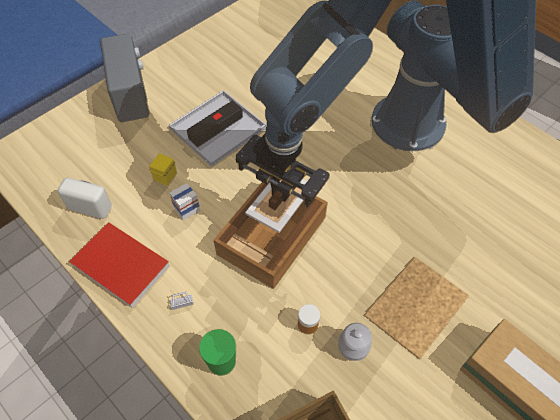

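play_rows([
  {"x":0,"y":20,"z":0,"spin":0.011},
  {"x":0,"y":25,"z":0,"spin":0.011},
  {"x":0,"y":25,"z":0,"spin":0.011},
  {"x":1,"y":25,"z":0,"spin":0.011},
  {"x":1,"y":25,"z":0,"spin":0.011},
  {"x":1,"y":25,"z":0,"spin":0.011},
  {"x":2,"y":25,"z":0,"spin":0.011},
  {"x":2,"y":25,"z":0,"spin":0.011},
])

```text
time: 36.65
position: [0.4677, 0.1931, 0.1492]
tool_rot: [-0.062, 0.998, -0.012, 0.013]
ft_force: [0.3, 0.0, -2.7]
grip_width: 0.0177
```

```bash
python3 plan.py .4265 .3647 .14 1.631 25
```

```text
t 36.6 pos [0.4677 0.1931 0.1492] yawY 1.694 z-axis [ 0.027 -0.023 -0.999] w 0.0177 q [ 0.188  0.473  1.813 -0.038  0.834 -1.482] lean rad/tan 0.022 -0.028 need turn -0.063
{"x":2.5,"y":21.9,"z":0.5,"spin":0.008}
{"x":2.7,"y":21.9,"z":0.5,"spin":0.008}
{"x":2.8,"y":21.9,"z":0.5,"spin":0.008}
{"x":3,"y":21.9,"z":0.5,"spin":0.008}
{"x":3.2,"y":21.9,"z":0.5,"spin":0.008}
{"x":3.4,"y":21.8,"z":0.5,"spin":0.008}
{"x":3.5,"y":21.8,"z":0.5,"spin":0.008}
{"x":3.7,"y":21.8,"z":0.5,"spin":0.008}
```

play_rows([
  {"x":2,"y":22,"z":0,"spin":0.008},
  {"x":3,"y":22,"z":0,"spin":0.008},
  {"x":3,"y":22,"z":0,"spin":0.008},
  {"x":3,"y":22,"z":0,"spin":0.008},
  {"x":3,"y":22,"z":0,"spin":0.008},
  {"x":3,"y":20,"z":0,"spin":0.008},
  {"x":2,"y":14,"z":0,"spin":0.008},
  {"x":1,"y":6,"z":0,"spin":0},
])

```text
time: 37.45
position: [0.4278, 0.3484, 0.1479]
tool_rot: [-0.034, 0.999, -0.011, 0.014]
ft_force: [0.9, -0.3, -3.0]
grip_width: 0.0178
```

```bash
python3 plan.py .4265 .3647 .05 1.631 15
```

```text
t 37.5 pos [0.4278 0.3484 0.1479] yawY 1.639 z-axis [ 0.029 -0.021 -0.999] w 0.0178 q [ 0.499  0.528  1.696 -0.041  0.902 -1.115] lean rad/tan 0.015 -0.032 need turn -0.008
{"x":0.4,"y":2.7,"z":13.9,"spin":0.001}
{"x":0.4,"y":2.7,"z":13.9,"spin":0.001}
{"x":0.4,"y":2.7,"z":13.9,"spin":0.001}
{"x":0.4,"y":2.7,"z":13.9,"spin":0.001}
{"x":0.4,"y":2.7,"z":13.9,"spin":0.001}
{"x":0.4,"y":2.7,"z":13.9,"spin":0.001}
{"x":0.4,"y":2.7,"z":13.9,"spin":0.001}
```

play_rows([
  {"x":0,"y":5,"z":14,"spin":0},
  {"x":0,"y":4,"z":15,"spin":0},
  {"x":0,"y":4,"z":15,"spin":0},
  {"x":0,"y":3,"z":15,"spin":0},
  {"x":0,"y":1,"z":15,"spin":0},
  {"x":0,"y":0,"z":12,"spin":0},
  {"x":0,"y":0,"z":0,"spin":0},
])

```text
time: 38.15
position: [0.4289, 0.3612, 0.0548]
tool_rot: [-0.034, 0.999, -0.012, 0.013]
ft_force: [-0.6, 0.0, -2.3]
grip_width: 0.0178
```

```bash
python3 plan.py .4265 .3647 .0275 1.631 15;python3 - <<'E'
from h import *
from mir import *
s=shot("scene"); T=tcp(); yaw=np.arctan2(T[1,1],T[0,1])-np.pi/2
Rm=R.from_euler("z",yaw).as_matrix(); o=T[:3,3]-[0,0,.0212]; o=np.array([.4265,.3647,.006])
Rm=R.from_euler("z",.0605).as_matrix()
overlay(s,Rm,o,"n.png",(350,240,490,375),4)
E
```

```text
t 38.1 pos [0.4289 0.3612 0.0548] yawY 1.639 z-axis [ 0.027 -0.024 -0.999] w 0.0178 q [ 0.52   0.687  1.728 -0.052  0.715 -1.08 ] lean rad/tan 0.012 -0.034 need turn -0.008
{"x":1.4,"y":2.2,"z":13.6,"spin":0.004}
{"x":1.4,"y":2.1,"z":13.6,"spin":0.004}
```

View pics/n.png

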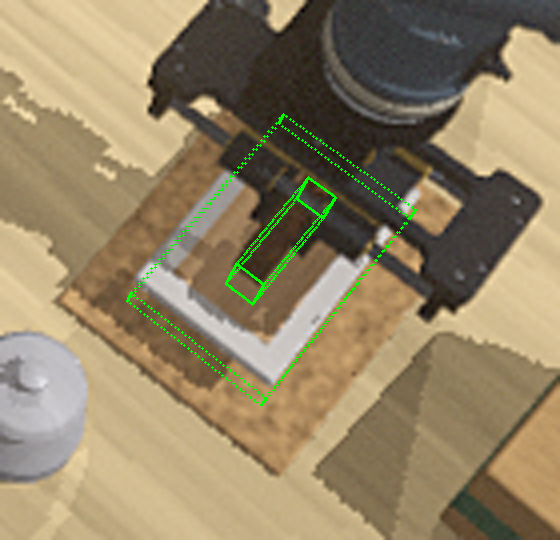

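play_rows([
  {"x":1,"y":3,"z":8,"spin":0.004},
  {"x":1,"y":1,"z":7,"spin":0.004},
  {"x":1,"y":0,"z":6,"spin":0},
  {"x":0,"y":0,"z":3,"spin":0},
  {"x":0,"y":0,"z":0,"spin":0},
])

```text
time: 38.7
position: [0.4279, 0.3655, 0.031]
tool_rot: [-0.029, 0.999, -0.011, 0.015]
ft_force: [-0.9, -0.0, -2.1]
grip_width: 0.018
```

```bash
python3 plan.py .4265 .3647 .0275 1.631 15; python3 -c "
from h import *
print(robot.get_obs()['ft_force'])"
```

```text
t 38.7 pos [0.4279 0.3655 0.031 ] yawY 1.629 z-axis [ 0.032 -0.021 -0.999] w 0.0180 q [ 0.527  0.729  1.734 -0.056  0.663 -1.059] lean rad/tan 0.017 -0.034 need turn 0.002
{"x":1.6,"y":-0.6,"z":3.5,"spin":-0.002}
[-0.86816589 -0.02856201 -2.05993993]
```

play_rows([
  {"x":1,"y":-1,"z":2,"spin":0},
  {"x":0,"y":0,"z":2,"spin":0},
  {"x":0,"y":0,"z":0,"spin":0},
])

```text
time: 39.0
position: [0.4276, 0.3644, 0.0276]
tool_rot: [-0.03, 0.999, -0.011, 0.016]
ft_force: [-0.8, -0.2, -1.1]
grip_width: 0.0177
```

play_rows([
  {"x":0,"y":0,"z":0,"spin":0},
  {"x":0,"y":0,"z":0,"spin":0},
  {"x":0,"y":0,"z":0,"spin":0},
  {"x":0,"y":0,"z":-10,"spin":0},
  {"x":0,"y":0,"z":-20,"spin":0},
  {"x":0,"y":0,"z":-20,"spin":0},
  {"x":0,"y":0,"z":-20,"spin":0},
  {"x":0,"y":0,"z":-20,"spin":0},
], grip=0.5)

```text
time: 39.8
position: [0.4241, 0.3661, 0.1217]
tool_rot: [-0.029, 0.999, -0.011, 0.016]
ft_force: [0.1, 1.0, -0.1]
grip_width: 0.0434
```

play_rows([
  {"x":0,"y":0,"z":-20,"spin":0},
  {"x":0,"y":0,"z":-20,"spin":0},
  {"x":0,"y":0,"z":-20,"spin":0},
  {"x":0,"y":0,"z":-10,"spin":0},
  {"x":0,"y":0,"z":0,"spin":0},
], grip=1)

```text
time: 40.3
position: [0.4229, 0.3688, 0.2015]
tool_rot: [-0.03, 0.999, -0.008, 0.02]
ft_force: [0.0, 0.1, -0.3]
grip_width: 0.0756
```

```bash
python3 plan.py .637 .2218 .15 1.631 25;python3 - <<'E'
from h import *
from mir import *
s=shot("scene"); 
o=np.array([.4265,.3647,.006]);Rm=R.from_euler("z",.0605).as_matrix()
overlay(s,Rm,o,"o.png",(350,240,490,375),4)
for n in ("jar","carton","pillbox"):
    for c in (s,):
        l=nets.outline_of(c,n); print(n,[(round(d["conf"],2),np.round(d["pixel"])) for d in l[:2]])
E
```

```text
t 40.3 pos [0.4229 0.3688 0.2015] yawY 1.630 z-axis [ 0.041 -0.015 -0.999] w 0.0756 q [ 0.537  0.46   1.633 -0.04   1.022 -1.073] lean rad/tan 0.027 -0.034 need turn 0.001
{"x":-18.4,"y":-14.4,"z":5.7,"spin":-0}
{"x":-18.4,"y":-14.4,"z":5.7,"spin":-0}
{"x":-18.4,"y":-14.4,"z":5.7,"spin":-0}
{"x":-18.4,"y":-14.4,"z":5.7,"spin":-0}
{"x":-18.4,"y":-14.4,"z":5.7,"spin":-0}
{"x":-18.4,"y":-14.4,"z":5.7,"spin":-0}
{"x":-18.4,"y":-14.4,"z":5.7,"spin":-0}
{"x":-18.4,"y":-14.4,"z":5.7,"spin":-0}
{"x":-18.4,"y":-14.4,"z":5.7,"spin":-0}
{"x":-18.4,"y":-14.4,"z":5.7,"spin":-0}
{"x":-18.4,"y":-14.4,"z":5.7,"spin":-0}
jar [(0.71, array([216., 122.])), (0.63, array([358., 343.]))]
carton [(0.76, array([185., 199.]))]
pillbox [(0.98, array([163., 172.]))]
```

View pics/o.png

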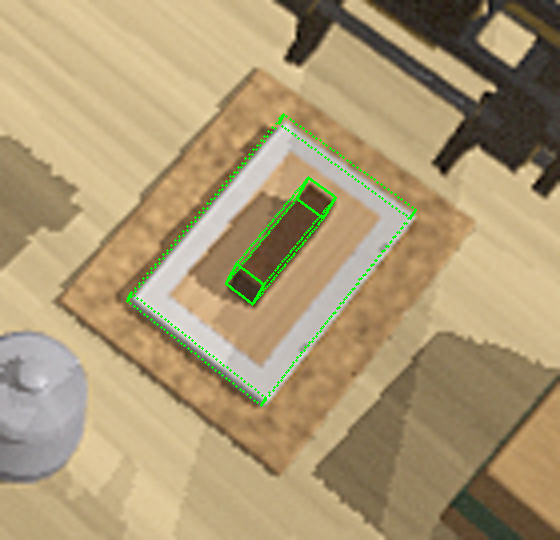

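Run:
```python
from h import *
t=shot("top"); s=shot("scene"); 
for nm,c in(("p_t.png",t),("p_s.png",s)):
    cv2.imwrite("pics/"+nm,c["img"][:,:,::-1])
for n in ("jar","carton","pillbox","lota"):
    for c in (t,s):
        l=nets.outline_of(c,n); print(n,[(round(d["conf"],2),np.round(d["pixel"])) for d in l[:2]])
```

```text
jar [(0.68, array([156., 260.])), (0.63, array([202., 171.]))]
jar [(0.57, array([306., 320.]))]
carton []
carton [(0.97, array([188., 197.]))]
pillbox [(0.68, array([400., 182.]))]
pillbox [(0.97, array([165., 171.]))]
lota [(0.57, array([165., 184.]))]
lota [(0.67, array([356., 341.]))]
```

View pics/p_s.png

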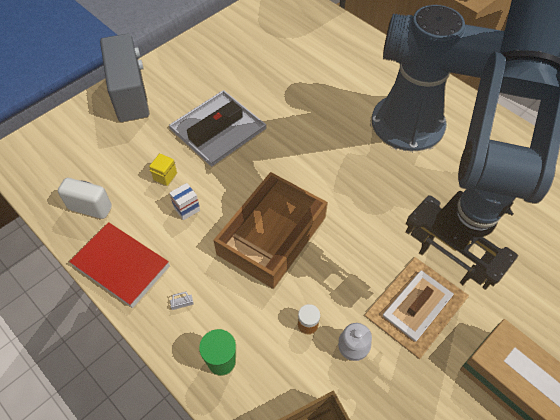

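View pics/p_t.png

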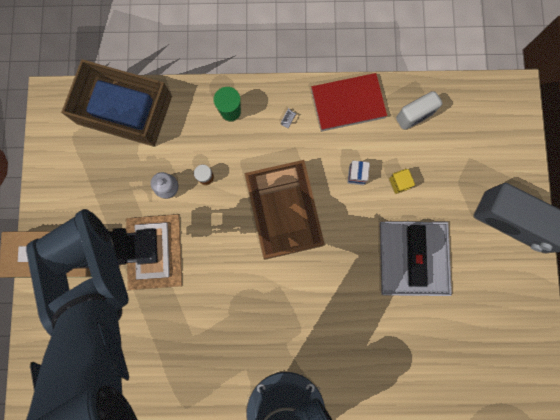

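```bash
cat > med.py <<'E'
from h import *
import sys
dims=dict(carton=boxpts(.05,.046,.07),pillbox=boxpts(.05,.046,.062),jar=cylpts(.047,.06))
x0=dict(carton=[.6357,-.2049,-.0855],pillbox=[.6122,-.3236,.3243],jar=[.637,.2218,0])
def go(n,cams_=("top","scene")):
    cs=[];rg=[]
    for cn in cams_:
        c=shot(cn); l=[d for d in nets.outline_of(c,n) if 150<d["region"].sum()<1500]
        g=proj(c,np.r_[x0[n][:2],.03])[0]
        l=[d for d in l if np.hypot(*(np.array(d["pixel"])-g))<60]
        print(n,cn,[(round(d["conf"],2),np.round(d["pixel"])) for d in l[:2]],"expected",np.round(g))
        if l: cs.append(c);rg.append(l[0]["region"])
    if cs: print(n,*fit(cs,rg,dims[n],x0[n]))
for n in sys.argv[1:]: go(n)
E
python3 med.py jar; python3 plan.py .637 .2218 .15 .8 25
```

```text
jar top [(0.76, array([203., 172.]))] expected [204. 175.]
jar scene [(0.65, array([307., 317.]))] expected [308. 319.]
jar [0.63642153 0.22143935 0.87018802] 0.8618474482669005
t 41.2 pos [0.4222 0.3683 0.1995] yawY 1.630 z-axis [ 0.038 -0.017 -0.999] w 0.0871 q [ 0.537  0.463  1.634 -0.04   1.021 -1.073] lean rad/tan 0.023 -0.034 need turn -0.830
{"x":-18.5,"y":-14.4,"z":5.5,"spin":0.075}
{"x":-19.6,"y":-12.9,"z":5.5,"spin":0.075}
{"x":-20.5,"y":-11.4,"z":5.5,"spin":0.075}
{"x":-21.3,"y":-9.8,"z":5.5,"spin":0.075}
{"x":-21.9,"y":-8.2,"z":5.5,"spin":0.075}
{"x":-22.5,"y":-6.5,"z":5.5,"spin":0.075}
{"x":-22.9,"y":-4.8,"z":5.5,"spin":0.075}
{"x":-23.2,"y":-3.1,"z":5.5,"spin":0.075}
{"x":-23.4,"y":-1.3,"z":5.5,"spin":0.075}
{"x":-23.4,"y":0.5,"z":5.5,"spin":0.075}
{"x":-23.3,"y":2.2,"z":5.5,"spin":0.075}
```

play_rows([
  {"x":-18,"y":-14,"z":0,"spin":0.075},
  {"x":-20,"y":-13,"z":0,"spin":0.075},
  {"x":-20,"y":-11,"z":0,"spin":0.075},
  {"x":-21,"y":-10,"z":0,"spin":0.075},
  {"x":-22,"y":-8,"z":0,"spin":0.075},
  {"x":-22,"y":-6,"z":0,"spin":0.075},
  {"x":-23,"y":-5,"z":0,"spin":0.075},
  {"x":-23,"y":-3,"z":0,"spin":0.075},
])

```text
time: 42.0
position: [0.5769, 0.2611, 0.2073]
tool_rot: [0.276, 0.961, -0.003, 0.019]
ft_force: [-0.4, -0.0, 1.1]
grip_width: 0.087
```

```bash
python3 plan.py .6365 .2215 .15 .8 20
```

```text
t 42.0 pos [0.5769 0.2611 0.2073] yawY 1.012 z-axis [ 0.036 -0.017 -0.999] w 0.0870 q [ 0.261  0.545  1.447 -0.029  1.119 -0.738] lean rad/tan 0.030 -0.026 need turn -0.212
{"x":-13.9,"y":-0.4,"z":12,"spin":0.042}
{"x":-13.9,"y":0.1,"z":12,"spin":0.042}
{"x":-13.8,"y":0.7,"z":12,"spin":0.042}
{"x":-13.8,"y":1.3,"z":12,"spin":0.042}
{"x":-13.7,"y":1.9,"z":12,"spin":0.042}
```

play_rows([
  {"x":-18,"y":0,"z":6,"spin":0.042},
  {"x":-18,"y":0,"z":10,"spin":0.042},
  {"x":-15,"y":1,"z":14,"spin":0.042},
  {"x":-12,"y":1,"z":14,"spin":0.042},
  {"x":-5,"y":1,"z":14,"spin":0.04},
  {"x":0,"y":0,"z":8,"spin":0},
  {"x":0,"y":0,"z":0,"spin":0},
  {"x":0,"y":0,"z":0,"spin":0},
])

```text
time: 42.8
position: [0.64, 0.218, 0.1346]
tool_rot: [0.382, 0.924, -0.002, 0.017]
ft_force: [0.4, 0.3, 1.5]
grip_width: 0.0872
```

```bash
python3 plan.py .6365 .2215 .09 .8 20
python3 - <<'E'
from h import *
w=shot("wrist")
draw(w,"q_w.png",place(cylpts(.047,.06),.6365,.2215,0))
E
```

```text
t 42.8 pos [0.64   0.218  0.1346] yawY 0.787 z-axis [ 0.03  -0.018 -0.999] w 0.0872 q [ 0.174  0.686  1.39  -0.026  1.04  -0.601] lean rad/tan 0.026 -0.022 need turn 0.013
{"x":2.1,"y":-0.1,"z":14.8,"spin":-0.004}
{"x":2.1,"y":-0.1,"z":14.8,"spin":-0.004}
{"x":2.1,"y":-0.1,"z":14.8,"spin":-0.004}
```

View pics/q_w.png

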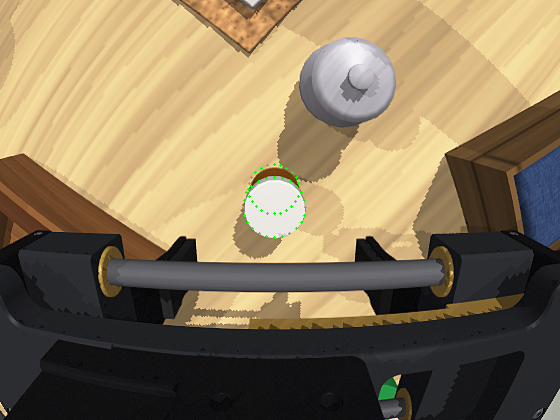

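play_rows([
  {"x":4,"y":0,"z":14,"spin":0},
  {"x":4,"y":0,"z":18,"spin":0},
  {"x":2,"y":0,"z":18,"spin":0},
  {"x":1,"y":0,"z":18,"spin":0},
  {"x":1,"y":0,"z":18,"spin":0},
  {"x":0,"y":0,"z":14,"spin":0},
  {"x":0,"y":0,"z":8,"spin":0},
  {"x":0,"y":0,"z":0,"spin":0},
])

```text
time: 43.65
position: [0.6336, 0.2294, 0.0234]
tool_rot: [0.379, 0.925, -0.0, 0.019]
ft_force: [-0.8, 0.1, 0.3]
grip_width: 0.0868
```

```bash
python3 plan.py .6365 .2215 .022 .8 20
```

```text
t 43.6 pos [0.6336 0.2294 0.0234] yawY 0.793 z-axis [ 0.036 -0.015 -0.999] w 0.0868 q [ 0.192  0.83   1.453 -0.03   0.827 -0.581] lean rad/tan 0.032 -0.022 need turn 0.007
{"x":-7.6,"y":-3.6,"z":1.6,"spin":-0.007}
```

play_rows([
  {"x":-4,"y":-2,"z":0,"spin":0},
  {"x":-3,"y":-1,"z":0,"spin":0},
  {"x":0,"y":0,"z":0,"spin":0},
])

```text
time: 43.95
position: [0.638, 0.2221, 0.0253]
tool_rot: [0.379, 0.925, 0.001, 0.021]
ft_force: [-0.4, 0.8, 0.8]
grip_width: 0.0871
```

play_rows([
  {"x":0,"y":0,"z":0,"spin":0},
  {"x":0,"y":0,"z":0,"spin":0},
  {"x":0,"y":0,"z":0,"spin":0},
  {"x":0,"y":0,"z":0,"spin":0},
  {"x":0,"y":0,"z":0,"spin":0},
  {"x":0,"y":0,"z":0,"spin":0},
], grip=0, newtons=20)

```text
time: 44.55
position: [0.6391, 0.2217, 0.0275]
tool_rot: [0.379, 0.925, 0.001, 0.022]
ft_force: [-1.8, -2.3, 0.8]
grip_width: 0.047
```

```bash
python3 plan.py .6365 .2215 .022 .8 20
```

```text
t 44.5 pos [0.6391 0.2217 0.0275] yawY 0.793 z-axis [ 0.042 -0.015 -0.999] w 0.0470 q [ 0.179  0.825  1.45  -0.03   0.829 -0.594] lean rad/tan 0.038 -0.022 need turn 0.007
{"x":1.9,"y":-2.1,"z":5.4,"spin":-0.007}
```

play_rows([
  {"x":0,"y":0,"z":-8,"spin":0},
  {"x":0,"y":0,"z":-15,"spin":0},
  {"x":0,"y":0,"z":-18,"spin":0},
  {"x":0,"y":0,"z":-18,"spin":0},
  {"x":0,"y":0,"z":-18,"spin":0},
  {"x":0,"y":0,"z":-18,"spin":0},
  {"x":0,"y":0,"z":-12,"spin":0},
  {"x":0,"y":0,"z":-6,"spin":0},
])

```text
time: 45.35
position: [0.6329, 0.224, 0.1487]
tool_rot: [0.379, 0.925, 0.001, 0.021]
ft_force: [0.1, -0.9, -1.9]
grip_width: 0.0459
```

```bash
python3 plan.py .5642 .0074 .14 1.793 24
```

```text
t 45.4 pos [0.6329 0.224  0.1487] yawY 0.793 z-axis [ 0.04  -0.014 -0.999] w 0.0459 q [ 0.184  0.659  1.402 -0.024  1.043 -0.597] lean rad/tan 0.037 -0.021 need turn 1.000
{"x":-10.3,"y":-20.3,"z":0.9,"spin":-0.1}
{"x":-8.2,"y":-21.2,"z":0.9,"spin":-0.1}
{"x":-6.1,"y":-21.9,"z":0.9,"spin":-0.1}
{"x":-3.8,"y":-22.4,"z":0.9,"spin":-0.1}
{"x":-1.6,"y":-22.7,"z":0.9,"spin":-0.1}
{"x":0.7,"y":-22.7,"z":0.9,"spin":-0.1}
{"x":3,"y":-22.5,"z":0.9,"spin":-0.1}
{"x":5.2,"y":-22.1,"z":0.9,"spin":-0.1}
{"x":7.4,"y":-21.5,"z":0.9,"spin":-0.1}
{"x":9.5,"y":-20.6,"z":0.9,"spin":-0.1}
```

play_rows([
  {"x":-10,"y":-20,"z":0,"spin":-0.1},
  {"x":-8,"y":-21,"z":0,"spin":-0.1},
  {"x":-6,"y":-22,"z":0,"spin":-0.1},
  {"x":-4,"y":-22,"z":0,"spin":-0.1},
  {"x":-2,"y":-23,"z":0,"spin":-0.1},
  {"x":1,"y":-23,"z":0,"spin":-0.1},
  {"x":3,"y":-22,"z":0,"spin":-0.1},
  {"x":5,"y":-22,"z":0,"spin":-0.1},
])

```text
time: 46.15
position: [0.5787, 0.0491, 0.1507]
tool_rot: [-0.03, 0.999, -0.006, 0.021]
ft_force: [-0.4, -0.2, -1.3]
grip_width: 0.0457
```

```bash
python3 plan.py .5642 .0074 .14 1.793 15
```

```text
t 46.1 pos [0.5787 0.0491 0.1507] yawY 1.631 z-axis [ 0.043 -0.012 -0.999] w 0.0457 q [-0.104  0.546  1.647 -0.009  0.905 -1.73 ] lean rad/tan 0.044 -0.007 need turn 0.162
{"x":4.3,"y":-10.1,"z":2.6,"spin":-0.041}
{"x":4.8,"y":-10,"z":2.6,"spin":-0.041}
{"x":5.2,"y":-9.8,"z":2.6,"spin":-0.041}
{"x":5.5,"y":-9.5,"z":2.6,"spin":-0.041}
```

play_rows([
  {"x":6,"y":-12,"z":1,"spin":-0.041},
  {"x":6,"y":-11,"z":1,"spin":-0.041},
  {"x":5,"y":-9,"z":1,"spin":-0.041},
  {"x":3,"y":-4,"z":1,"spin":-0.041},
  {"x":0,"y":0,"z":0,"spin":0},
])

```text
time: 46.65
position: [0.56, 0.0062, 0.1462]
tool_rot: [-0.114, 0.993, -0.008, 0.019]
ft_force: [-0.1, -0.6, -0.6]
grip_width: 0.0461
```

```bash
python3 plan.py .5642 .0074 .0355 1.793 15
python3 - <<'E'
from h import *
w=shot("wrist"); s=shot("scene")
cv2.imwrite("pics/r.png",np.hstack([cv2.resize(w["img"][:,:,::-1],(400,300)),cv2.resize(s["img"][130:295,180:400,::-1],(400,300))]))
E
```

```text
t 46.6 pos [0.56   0.0062 0.1462] yawY 1.798 z-axis [ 0.04  -0.012 -0.999] w 0.0461 q [-0.186  0.53   1.701 -0.006  0.87  -1.981] lean rad/tan 0.041 -0.004 need turn -0.005
{"x":-0.1,"y":0.3,"z":13.8,"spin":0.001}
{"x":-0.1,"y":0.3,"z":13.8,"spin":0.001}
{"x":-0.1,"y":0.3,"z":13.8,"spin":0.001}
{"x":-0,"y":0.3,"z":13.8,"spin":0.001}
{"x":-0,"y":0.3,"z":13.8,"spin":0.001}
{"x":-0,"y":0.3,"z":13.8,"spin":0.001}
{"x":-0,"y":0.3,"z":13.8,"spin":0.001}
{"x":-0,"y":0.3,"z":13.8,"spin":0.001}
```

View pics/r.png

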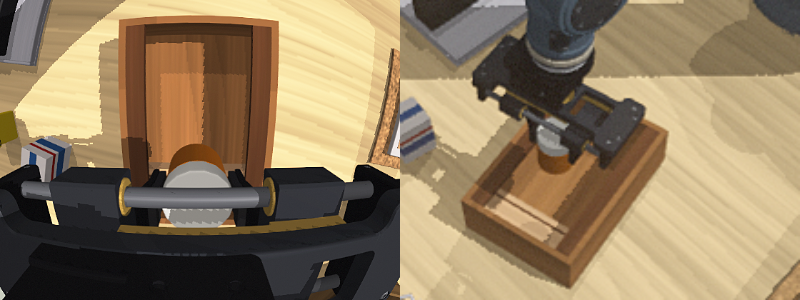

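play_rows([
  {"x":0,"y":0,"z":14,"spin":0},
  {"x":0,"y":0,"z":14,"spin":0},
  {"x":0,"y":0,"z":14,"spin":0},
  {"x":0,"y":0,"z":10,"spin":0},
  {"x":0,"y":0,"z":0,"spin":0},
])

```text
time: 47.25
position: [0.5651, 0.0083, 0.0939]
tool_rot: [-0.113, 0.993, -0.008, 0.022]
ft_force: [-0.1, -0.1, -2.1]
grip_width: 0.0463
```

```bash
python3 plan.py .5642 .0074 .0355 1.793 15
```

```text
t 47.2 pos [0.5651 0.0083 0.0939] yawY 1.797 z-axis [ 0.045 -0.012 -0.999] w 0.0463 q [-0.181  0.616  1.728 -0.005  0.752 -1.975] lean rad/tan 0.046 -0.003 need turn -0.004
{"x":0.9,"y":0.1,"z":14.6,"spin":0.001}
{"x":0.9,"y":0.1,"z":14.6,"spin":0.001}
{"x":0.9,"y":0.1,"z":14.6,"spin":0.001}
{"x":0.9,"y":0.1,"z":14.6,"spin":0.001}
```

play_rows([
  {"x":1,"y":0,"z":14,"spin":0},
  {"x":1,"y":0,"z":14,"spin":0},
  {"x":1,"y":0,"z":14,"spin":0},
  {"x":1,"y":0,"z":9,"spin":0},
  {"x":0,"y":0,"z":3,"spin":0},
  {"x":0,"y":0,"z":0,"spin":0},
])

```text
time: 47.85
position: [0.5673, 0.0076, 0.0409]
tool_rot: [-0.113, 0.993, -0.009, 0.025]
ft_force: [-0.3, 0.1, -1.4]
grip_width: 0.0459
```

```bash
python3 plan.py .5642 .0074 .0355 1.793 15
```

```text
t 47.9 pos [0.5673 0.0076 0.0409] yawY 1.797 z-axis [ 0.052 -0.013 -0.999] w 0.0459 q [-0.182  0.706  1.752 -0.005  0.631 -1.976] lean rad/tan 0.053 -0.003 need turn -0.004
{"x":3.3,"y":0.6,"z":5.2,"spin":0.004}
```

play_rows([
  {"x":2,"y":0,"z":3,"spin":0},
  {"x":1,"y":0,"z":2,"spin":0},
  {"x":0,"y":0,"z":0,"spin":0},
])

```text
time: 48.15
position: [0.5656, 0.0068, 0.0369]
tool_rot: [-0.113, 0.993, -0.01, 0.026]
ft_force: [-0.1, -0.0, -1.9]
grip_width: 0.046
```

```bash
python3 plan.py .5642 .0074 .0355 1.793 15|head -1;python3 -c "
from h import *
print(robot.get_obs()['ft_force'])"
```

```text
t 48.1 pos [0.5656 0.0068 0.0369] yawY 1.797 z-axis [ 0.054 -0.013 -0.998] w 0.0460 q [-0.184  0.711  1.76  -0.005  0.615 -1.978] lean rad/tan 0.056 -0.003 need turn -0.004
[-0.09236523 -0.01471667 -1.90853581]
```

play_rows([
  {"x":0,"y":0,"z":2,"spin":0},
  {"x":0,"y":0,"z":1,"spin":0},
  {"x":0,"y":0,"z":0,"spin":0},
])

```text
time: 48.45
position: [0.5669, 0.0067, 0.0366]
tool_rot: [-0.113, 0.993, -0.01, 0.028]
ft_force: [-0.0, 0.3, -2.0]
grip_width: 0.0461
```

play_rows([
  {"x":0,"y":0,"z":0,"spin":0},
  {"x":0,"y":0,"z":0,"spin":0},
  {"x":0,"y":0,"z":0,"spin":0},
  {"x":0,"y":0,"z":-10,"spin":0},
  {"x":0,"y":0,"z":-18,"spin":0},
  {"x":0,"y":0,"z":-18,"spin":0},
  {"x":0,"y":0,"z":-18,"spin":0},
  {"x":0,"y":0,"z":-18,"spin":0},
], grip=0.75)

```text
time: 49.25
position: [0.5612, 0.0078, 0.121]
tool_rot: [-0.113, 0.993, -0.01, 0.027]
ft_force: [-0.2, 0.9, 0.9]
grip_width: 0.0647
```

play_rows([
  {"x":0,"y":0,"z":-20,"spin":0},
  {"x":0,"y":0,"z":-20,"spin":0},
  {"x":0,"y":0,"z":-20,"spin":0},
  {"x":0,"y":0,"z":0,"spin":0},
], grip=1)

```text
time: 49.65
position: [0.5589, 0.0085, 0.1884]
tool_rot: [-0.113, 0.993, -0.011, 0.03]
ft_force: [-0.0, 0.4, 0.5]
grip_width: 0.0847
```

```bash
python3 plan.py .6357 -.2049 .16 1.485 25|head -1
python3 - <<'E'
from h import *
w=shot("wrist"); s=shot("scene");t=shot("top")
cv2.imwrite("pics/s.png",np.hstack([cv2.resize(t["img"][120:300,200:440,::-1],(400,300)),cv2.resize(s["img"][130:295,120:340,::-1],(400,300))]))
E
python3 med.py carton pillbox
```

```text
t 49.6 pos [0.5589 0.0085 0.1884] yawY 1.797 z-axis [ 0.062 -0.014 -0.998] w 0.0847 q [-0.183  0.46   1.683 -0.003  0.935 -1.979] lean rad/tan 0.064 -0.003 need turn -0.312
carton top [(0.84, array([361., 171.]))] expected [357. 174.]
carton scene [(0.9, array([183., 199.]))] expected [185. 203.]
carton [ 0.63564603 -0.20507171 -0.09154227] 0.9291444016403629
pillbox top [(0.96, array([401., 179.]))] expected [400. 182.]
pillbox scene [(0.73, array([165., 172.]))] expected [163. 170.]
pillbox [ 0.6122 -0.3236  0.3243] 0.8964149219009638
```

View pics/s.png

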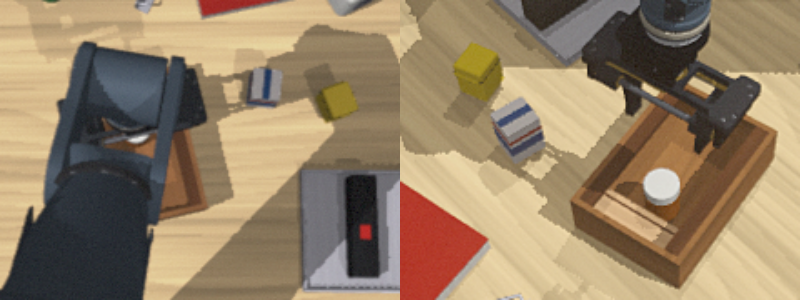

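play_rows([
  {"x":-48,"y":0,"z":0,"spin":0},
  {"x":-48,"y":0,"z":0,"spin":0},
  {"x":0,"y":0,"z":0,"spin":0},
  {"x":0,"y":0,"z":0,"spin":0},
  {"x":0,"y":0,"z":0,"spin":0},
  {"x":0,"y":0,"z":0,"spin":0},
])

```text
time: 50.8
position: [0.6449, 0.0314, 0.184]
tool_rot: [-0.113, 0.993, -0.008, 0.019]
ft_force: [-0.6, 0.7, 0.2]
grip_width: 0.087
```

```bash
python3 plan.py .6357 -.2049 .16 1.485 25|head -1
```

```text
t 50.8 pos [0.6449 0.0314 0.184 ] yawY 1.796 z-axis [ 0.039 -0.011 -0.999] w 0.0870 q [-0.121  0.583  1.447 -0.007  1.071 -1.914] lean rad/tan 0.040 -0.006 need turn -0.311
```

play_rows([
  {"x":12,"y":0,"z":0,"spin":0},
  {"x":12,"y":0,"z":0,"spin":0},
  {"x":12,"y":0,"z":0,"spin":0},
  {"x":12,"y":0,"z":0,"spin":0},
  {"x":12,"y":0,"z":0,"spin":0},
  {"x":12,"y":0,"z":0,"spin":0},
  {"x":12,"y":0,"z":0,"spin":0},
  {"x":6,"y":0,"z":0,"spin":0},
])

```text
time: 51.6
position: [0.5455, 0.0095, 0.182]
tool_rot: [-0.111, 0.994, -0.007, 0.016]
ft_force: [0.2, -0.2, 0.1]
grip_width: 0.0869
```

```bash
python3 plan.py .6357 -.2049 .16 1.485 25|head -1
```

```text
t 51.6 pos [0.5455 0.0095 0.182 ] yawY 1.793 z-axis [ 0.034 -0.011 -0.999] w 0.0869 q [-0.185  0.462  1.7   -0.005  0.944 -1.975] lean rad/tan 0.035 -0.004 need turn -0.308
```

play_rows([
  {"x":-48,"y":0,"z":0,"spin":0},
  {"x":-48,"y":0,"z":0,"spin":0},
  {"x":0,"y":0,"z":0,"spin":0},
  {"x":0,"y":0,"z":0,"spin":0},
  {"x":0,"y":0,"z":0,"spin":0},
])

```text
time: 52.1
position: [0.63, 0.0313, 0.1817]
tool_rot: [-0.11, 0.994, -0.005, 0.009]
ft_force: [-0.0, 0.6, -0.8]
grip_width: 0.0868
```

```bash
sed -i 's/d=(yy-cur+np.pi\/2)%np.pi-np.pi\/2/d=((yy-cur+np.pi)%(2*np.pi)-np.pi) if "e" in sys.argv else (yy-cur+np.pi\/2)%np.pi-np.pi\/2/; s/for v in sys.argv\[1:\]/for v in sys.argv[1:] if v!="e"/' plan.py; python3 plan.py .6357 -.2051 .16 -.0915 25 e
```

```text
t 52.1 pos [0.63   0.0313 0.1817] yawY 1.790 z-axis [ 0.018 -0.009 -1.   ] w 0.0868 q [-0.124  0.574  1.472 -0.007  1.076 -1.911] lean rad/tan 0.019 -0.006 need turn -1.882
{"x":3.3,"y":-16.5,"z":1.7,"spin":0.134}
{"x":1.1,"y":-16.8,"z":1.7,"spin":0.134}
{"x":-1.2,"y":-16.8,"z":1.7,"spin":0.134}
{"x":-3.4,"y":-16.5,"z":1.7,"spin":0.134}
{"x":-5.6,"y":-15.9,"z":1.7,"spin":0.134}
{"x":-7.7,"y":-15,"z":1.7,"spin":0.134}
{"x":-9.7,"y":-13.8,"z":1.7,"spin":0.134}
{"x":-11.4,"y":-12.4,"z":1.7,"spin":0.134}
{"x":-13,"y":-10.8,"z":1.7,"spin":0.134}
{"x":-14.3,"y":-8.9,"z":1.7,"spin":0.134}
{"x":-15.4,"y":-6.9,"z":1.7,"spin":0.134}
{"x":-16.2,"y":-4.8,"z":1.7,"spin":0.134}
{"x":-16.7,"y":-2.6,"z":1.7,"spin":0.134}
{"x":-16.9,"y":-0.4,"z":1.7,"spin":0.134}
```

play_rows([
  {"x":3,"y":-16,"z":0,"spin":0.134},
  {"x":1,"y":-17,"z":0,"spin":0.134},
  {"x":-1,"y":-17,"z":0,"spin":0.134},
  {"x":-3,"y":-16,"z":0,"spin":0.134},
  {"x":-6,"y":-16,"z":0,"spin":0.134},
  {"x":-8,"y":-15,"z":0,"spin":0.134},
  {"x":-10,"y":-14,"z":0,"spin":0.134},
  {"x":-11,"y":-12,"z":0,"spin":0.134},
])

```text
time: 52.9
position: [0.6191, -0.1052, 0.1837]
tool_rot: [0.432, 0.902, -0.001, 0.005]
ft_force: [-0.1, -0.3, 0.5]
grip_width: 0.0869
```

```bash
python3 plan.py .6357 -.2051 .16 -.0915 25 e
```

```text
t 52.9 pos [ 0.6191 -0.1052  0.1837] yawY 0.676 z-axis [ 0.008 -0.006 -1.   ] w 0.0869 q [-0.345  0.572  1.471 -0.003  1.089 -1.019] lean rad/tan 0.010 -0.003 need turn -0.768
{"x":-14.7,"y":-8.3,"z":4.1,"spin":0.128}
{"x":-15.6,"y":-6.3,"z":4.1,"spin":0.128}
{"x":-16.3,"y":-4.3,"z":4.1,"spin":0.128}
{"x":-16.7,"y":-2.2,"z":4.1,"spin":0.128}
{"x":-16.8,"y":-0,"z":4.1,"spin":0.128}
{"x":-16.7,"y":2.1,"z":4.1,"spin":0.128}
```

play_rows([
  {"x":-15,"y":-8,"z":2,"spin":0.128},
  {"x":-16,"y":-6,"z":4,"spin":0.128},
  {"x":-16,"y":-4,"z":4,"spin":0.128},
  {"x":-17,"y":-2,"z":4,"spin":0.128},
  {"x":-17,"y":0,"z":4,"spin":0.128},
  {"x":-12,"y":2,"z":4,"spin":0.128},
  {"x":0,"y":0,"z":0,"spin":0},
])

```text
time: 53.6
position: [0.6253, -0.2063, 0.1632]
tool_rot: [0.752, 0.659, -0.001, 0.002]
ft_force: [-0.3, -0.4, -0.4]
grip_width: 0.0873
```

```bash
python3 plan.py .6357 -.2051 .1 -.0915 20 e;  python3 - <<'E'
from h import *
w=shot("wrist")
draw(w,"u_w.png",place(boxpts(.05,.046,.07),.6357,-.2051,-.0915))
E
python3 med.py carton
```

```text
t 53.6 pos [ 0.6253 -0.2063  0.1632] yawY -0.131 z-axis [ 0.002 -0.004 -1.   ] w 0.0873 q [-0.487  0.637  1.401 -0.003  1.1   -0.354] lean rad/tan 0.004 -0.003 need turn 0.040
{"x":0.7,"y":2.5,"z":15.8,"spin":-0.01}
{"x":0.7,"y":2.5,"z":15.8,"spin":-0.01}
{"x":0.6,"y":2.5,"z":15.8,"spin":-0.01}
{"x":0.6,"y":2.5,"z":15.8,"spin":-0.01}
carton top [] expected [357. 174.]
carton scene [(0.92, array([187., 198.]))] expected [185. 203.]
carton [ 0.63564365 -0.20441868 -0.11544253] 0.962320773591197
```

View pics/u_w.png

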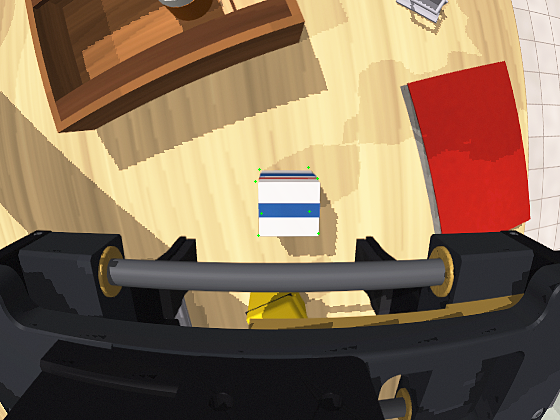

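play_rows([
  {"x":1,"y":5,"z":14,"spin":-0.02},
  {"x":1,"y":4,"z":18,"spin":0},
  {"x":1,"y":1,"z":18,"spin":0},
  {"x":0,"y":0,"z":18,"spin":0},
  {"x":0,"y":0,"z":8,"spin":0},
  {"x":0,"y":0,"z":0,"spin":0},
])

```text
time: 54.45
position: [0.6379, -0.1983, 0.08]
tool_rot: [0.741, 0.672, -0.001, 0.001]
ft_force: [0.8, -0.0, -0.1]
grip_width: 0.0871
```

```bash
python3 plan.py .6357 -.2048 .026 -.115 20 e
```

```text
t 54.5 pos [ 0.6379 -0.1983  0.08  ] yawY -0.097 z-axis [ 0.001 -0.003 -1.   ] w 0.0871 q [-0.467  0.753  1.427 -0.002  0.96  -0.369] lean rad/tan 0.002 -0.002 need turn -0.018
{"x":-2.2,"y":-0.5,"z":18,"spin":0.006}
{"x":-2.2,"y":-0.5,"z":18,"spin":0.006}
{"x":-2.2,"y":-0.5,"z":18,"spin":0.006}
```

play_rows([
  {"x":-4,"y":-1,"z":14,"spin":0.006},
  {"x":-4,"y":-1,"z":16,"spin":0.006},
  {"x":-2,"y":0,"z":14,"spin":0},
  {"x":0,"y":0,"z":7,"spin":0},
  {"x":0,"y":0,"z":0,"spin":0},
])

```text
time: 54.95
position: [0.6352, -0.2093, 0.0246]
tool_rot: [0.745, 0.667, -0.0, 0.002]
ft_force: [0.7, -0.4, 0.0]
grip_width: 0.0869
```

```bash
python3 plan.py .6357 -.2048 .026 -.115 20 e
```

```text
t 55.0 pos [ 0.6352 -0.2093  0.0246] yawY -0.110 z-axis [ 0.002 -0.003 -1.   ] w 0.0869 q [-0.484  0.831  1.445 -0.002  0.864 -0.373] lean rad/tan 0.003 -0.002 need turn -0.005
{"x":4.5,"y":0,"z":-1.4,"spin":0.005}
```

play_rows([
  {"x":4,"y":0,"z":-1,"spin":0},
  {"x":0,"y":0,"z":0,"spin":0},
])

```text
time: 55.15
position: [0.6358, -0.2053, 0.0256]
tool_rot: [0.745, 0.667, -0.0, 0.002]
ft_force: [-1.0, 0.3, 0.0]
grip_width: 0.0872
```

play_rows([
  {"x":0,"y":0,"z":0,"spin":0},
  {"x":0,"y":0,"z":0,"spin":0},
  {"x":0,"y":0,"z":0,"spin":0},
  {"x":0,"y":0,"z":0,"spin":0},
  {"x":0,"y":0,"z":0,"spin":0},
  {"x":0,"y":0,"z":0,"spin":0},
], grip=0, newtons=15)

```text
time: 55.75
position: [0.6374, -0.2054, 0.0283]
tool_rot: [0.745, 0.667, 0.001, 0.004]
ft_force: [0.5, 0.2, -1.3]
grip_width: 0.0502
```

```bash
python3 plan.py .6357 -.2048 .026 -.115 20 e
```

```text
t 55.8 pos [ 0.6374 -0.2054  0.0283] yawY -0.109 z-axis [ 0.006 -0.005 -1.   ] w 0.0502 q [-0.477  0.825  1.445 -0.002  0.864 -0.366] lean rad/tan 0.008 -0.002 need turn -0.006
{"x":0.4,"y":-1.8,"z":2.3,"spin":0.006}
```

play_rows([
  {"x":0,"y":0,"z":-8,"spin":0},
  {"x":0,"y":0,"z":-15,"spin":0},
  {"x":0,"y":0,"z":-18,"spin":0},
  {"x":0,"y":0,"z":-18,"spin":0},
  {"x":0,"y":0,"z":-18,"spin":0},
  {"x":0,"y":0,"z":-18,"spin":0},
  {"x":0,"y":0,"z":-15,"spin":0},
  {"x":0,"y":0,"z":-10,"spin":0},
])

```text
time: 56.55
position: [0.6358, -0.2045, 0.1579]
tool_rot: [0.745, 0.667, 0.0, 0.003]
ft_force: [1.2, 0.2, -1.1]
grip_width: 0.0502
```

```bash
python3 - <<'E'
import numpy as np
B=np.array([.5349,.0008,.2219])
for x in (-.081,-.025): print(x,B[0]+x*np.cos(B[2]),B[1]+x*np.sin(B[2]))
E
python3 plan.py .4559 -.017 .15 -1.349 25 e
```

```text
-0.081 0.4558860348040495 -0.01702675809038528
-0.025 0.5105129737049536 -0.004702085830365826
t 56.5 pos [ 0.6358 -0.2045  0.1579] yawY -0.110 z-axis [ 0.005 -0.005 -1.   ] w 0.0502 q [-0.477  0.654  1.382 -0.002  1.099 -0.367] lean rad/tan 0.007 -0.002 need turn -1.239
{"x":15.2,"y":-18.1,"z":0.6,"spin":0.113}
{"x":13,"y":-19.7,"z":0.6,"spin":0.113}
{"x":10.7,"y":-21.1,"z":0.6,"spin":0.113}
{"x":8.3,"y":-22.1,"z":0.6,"spin":0.113}
{"x":5.7,"y":-22.9,"z":0.6,"spin":0.113}
{"x":3.1,"y":-23.4,"z":0.6,"spin":0.113}
{"x":0.5,"y":-23.6,"z":0.6,"spin":0.113}
{"x":-2.2,"y":-23.5,"z":0.6,"spin":0.113}
{"x":-4.8,"y":-23.1,"z":0.6,"spin":0.113}
{"x":-7.4,"y":-22.4,"z":0.6,"spin":0.113}
{"x":-9.9,"y":-21.5,"z":0.6,"spin":0.113}
```

play_rows([
  {"x":15,"y":-18,"z":0,"spin":0.113},
  {"x":13,"y":-20,"z":0,"spin":0.113},
  {"x":11,"y":-21,"z":0,"spin":0.113},
  {"x":8,"y":-22,"z":0,"spin":0.113},
  {"x":6,"y":-23,"z":0,"spin":0.113},
  {"x":3,"y":-23,"z":0,"spin":0.113},
  {"x":0,"y":-23,"z":0,"spin":0.113},
  {"x":-2,"y":-23,"z":0,"spin":0.113},
])

```text
time: 57.35
position: [0.5079, -0.0668, 0.1637]
tool_rot: [0.967, 0.255, 0.008, 0.008]
ft_force: [0.6, 0.3, -0.9]
grip_width: 0.0499
```

```bash
python3 plan.py .4559 -.017 .15 -1.349 20 e
```

```text
t 57.4 pos [ 0.5079 -0.0668  0.1637] yawY -1.054 z-axis [ 0.02  -0.012 -1.   ] w 0.0499 q [-0.346  0.455  1.789 -0.006  0.875  0.711] lean rad/tan 0.023 -0.004 need turn -0.295
{"x":-5.2,"y":-17.3,"z":3,"spin":0.074}
{"x":-6.5,"y":-16.9,"z":3,"spin":0.074}
{"x":-7.7,"y":-16.4,"z":3,"spin":0.074}
{"x":-8.9,"y":-15.7,"z":3,"spin":0.074}
```

play_rows([
  {"x":-5,"y":-17,"z":2,"spin":0.074},
  {"x":-6,"y":-17,"z":2,"spin":0.074},
  {"x":-7,"y":-15,"z":2,"spin":0.074},
  {"x":-7,"y":-10,"z":2,"spin":0.074},
  {"x":-3,"y":-3,"z":0,"spin":0},
  {"x":0,"y":0,"z":0,"spin":0},
])

```text
time: 57.95
position: [0.4529, -0.0159, 0.1576]
tool_rot: [0.994, 0.105, 0.01, 0.007]
ft_force: [0.1, -0.4, 0.1]
grip_width: 0.0498
```

```bash
python3 plan.py .4559 -.017 .12 -1.349 20 e
python3 - <<'E'
from h import *
w=shot("wrist"); s=shot("scene")
cv2.imwrite("pics/v.png",np.hstack([cv2.resize(w["img"][:,:,::-1],(400,300)),cv2.resize(s["img"][130:295,180:400,::-1],(400,300))]))
E
```

```text
t 58.0 pos [ 0.4529 -0.0159  0.1576] yawY -1.360 z-axis [ 0.021 -0.012 -1.   ] w 0.0498 q [-0.279  0.399  1.935 -0.008  0.785  1.086] lean rad/tan 0.023 -0.006 need turn 0.011
{"x":1,"y":0.6,"z":18.8,"spin":-0.005}
{"x":1,"y":0.6,"z":18.8,"spin":-0.005}
```

View pics/v.png

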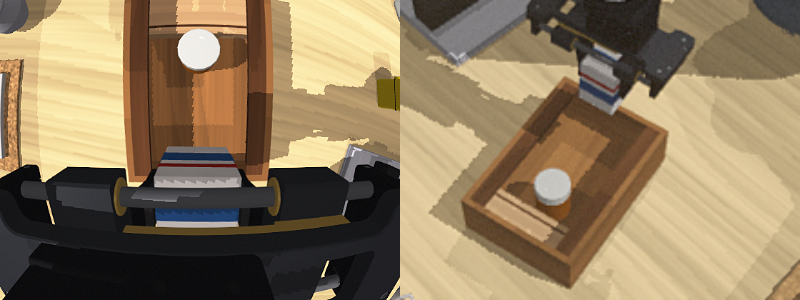

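play_rows([
  {"x":2,"y":1,"z":14,"spin":-0.01},
  {"x":2,"y":0,"z":14,"spin":0},
  {"x":1,"y":0,"z":14,"spin":0},
  {"x":0,"y":0,"z":8,"spin":0},
  {"x":0,"y":0,"z":0,"spin":0},
])

```text
time: 58.55
position: [0.4669, -0.0206, 0.1078]
tool_rot: [0.994, 0.111, 0.015, 0.009]
ft_force: [0.2, -0.1, 0.4]
grip_width: 0.05
```

```bash
python3 plan.py .4559 -.017 .036 -1.349 18 e
```

```text
t 58.5 pos [ 0.4669 -0.0206  0.1078] yawY -1.349 z-axis [ 0.032 -0.015 -0.999] w 0.0500 q [-0.28   0.505  1.952 -0.01   0.65   1.077] lean rad/tan 0.035 -0.006 need turn 0.000
{"x":-2.4,"y":-1.5,"z":14.3,"spin":-0}
{"x":-2.4,"y":-1.5,"z":14.3,"spin":-0}
{"x":-2.4,"y":-1.5,"z":14.3,"spin":-0}
{"x":-2.4,"y":-1.5,"z":14.3,"spin":-0}
{"x":-2.4,"y":-1.5,"z":14.3,"spin":-0}
```

play_rows([
  {"x":-5,"y":-3,"z":0,"spin":0},
  {"x":-4,"y":-2,"z":2,"spin":0},
  {"x":-2,"y":0,"z":10,"spin":0},
  {"x":-2,"y":0,"z":10,"spin":0},
  {"x":-1,"y":0,"z":6,"spin":0},
  {"x":0,"y":0,"z":0,"spin":0},
])

```text
time: 59.15
position: [0.4529, -0.0196, 0.0808]
tool_rot: [0.994, 0.111, 0.017, 0.01]
ft_force: [0.1, 0.1, -1.9]
grip_width: 0.0498
```

```bash
python3 plan.py .4559 -.017 .036 -1.349 18 e
```

```text
t 59.1 pos [ 0.4529 -0.0196  0.0808] yawY -1.349 z-axis [ 0.036 -0.017 -0.999] w 0.0498 q [-0.287  0.549  2.008 -0.011  0.545  1.071] lean rad/tan 0.040 -0.006 need turn -0.000
{"x":0.7,"y":-1,"z":15,"spin":0}
{"x":0.7,"y":-1,"z":15,"spin":0}
{"x":0.7,"y":-1,"z":15,"spin":0}
```

play_rows([
  {"x":3,"y":-1,"z":8,"spin":0},
  {"x":1,"y":-1,"z":10,"spin":0},
  {"x":0,"y":0,"z":10,"spin":0},
  {"x":0,"y":0,"z":8,"spin":0},
  {"x":0,"y":0,"z":0,"spin":0},
])

```text
time: 59.65
position: [0.4594, -0.0173, 0.0428]
tool_rot: [0.994, 0.111, 0.018, 0.011]
ft_force: [0.1, -1.4, -0.7]
grip_width: 0.0503
```

```bash
python3 plan.py .4559 -.017 .036 -1.349 18 e;python3 -c "
from h import *
print(robot.get_obs()['ft_force'])"
```

```text
t 59.6 pos [ 0.4594 -0.0173  0.0428] yawY -1.348 z-axis [ 0.039 -0.017 -0.999] w 0.0503 q [-0.277  0.636  2.014 -0.014  0.449  1.083] lean rad/tan 0.042 -0.006 need turn -0.001
{"x":-3.6,"y":-1.2,"z":6.6,"spin":0.001}
[ 0.1257629  -1.42334226 -0.72180694]
```

play_rows([
  {"x":-3,"y":0,"z":3,"spin":0},
  {"x":0,"y":0,"z":2,"spin":0},
  {"x":0,"y":0,"z":0,"spin":0},
])

```text
time: 59.95
position: [0.4562, -0.0179, 0.0372]
tool_rot: [0.994, 0.111, 0.018, 0.011]
ft_force: [1.2, 0.0, 2.0]
grip_width: 0.0499
```

```bash
python3 plan.py .4559 -.017 .036 -1.349 18 e;python3 -c "
from h import *
print(robot.get_obs()['ft_force'])"
```

```text
t 60.0 pos [ 0.4562 -0.0179  0.0372] yawY -1.349 z-axis [ 0.038 -0.017 -0.999] w 0.0499 q [-0.281  0.647  2.024 -0.014  0.429  1.08 ] lean rad/tan 0.042 -0.006 need turn -0.000
{"x":-0.1,"y":-0.9,"z":1.2,"spin":0}
[1.15758006 0.0034823  1.97645414]
```

Contact (+2 N). Release and rise.

play_rows([
  {"x":0,"y":0,"z":0,"spin":0},
  {"x":0,"y":0,"z":0,"spin":0},
  {"x":0,"y":0,"z":0,"spin":0},
  {"x":0,"y":0,"z":-8,"spin":0},
  {"x":0,"y":0,"z":-15,"spin":0},
  {"x":0,"y":0,"z":-18,"spin":0},
  {"x":0,"y":0,"z":-18,"spin":0},
  {"x":0,"y":0,"z":-18,"spin":0},
], grip=0.75)

```text
time: 60.75
position: [0.4518, -0.0165, 0.1169]
tool_rot: [0.994, 0.111, 0.017, 0.01]
ft_force: [-0.3, -0.4, -0.0]
grip_width: 0.0653
```

play_rows([
  {"x":0,"y":0,"z":-20,"spin":0},
  {"x":0,"y":0,"z":-20,"spin":0},
  {"x":0,"y":0,"z":-20,"spin":0},
  {"x":0,"y":0,"z":-10,"spin":0},
  {"x":0,"y":0,"z":0,"spin":0},
], grip=1)

```text
time: 61.25
position: [0.4493, -0.0152, 0.1949]
tool_rot: [0.994, 0.111, 0.02, 0.011]
ft_force: [-0.0, -0.9, 0.2]
grip_width: 0.0862
```

```bash
python3 plan.py .6122 -.3236 .16 .3243 25 |head -1
python3 - <<'E'
from h import *
w=shot("wrist"); s=shot("scene");t=shot("top")
cv2.imwrite("pics/x.png",np.hstack([cv2.resize(w["img"][:,:,::-1],(400,300)),cv2.resize(s["img"][130:295,120:340,::-1],(400,300))]))
E
python3 med.py pillbox
```

```text
t 61.2 pos [ 0.4493 -0.0152  0.1949] yawY -1.348 z-axis [ 0.042 -0.018 -0.999] w 0.0862 q [-0.279  0.321  1.918 -0.008  0.857  1.074] lean rad/tan 0.046 -0.006 need turn -1.469
pillbox top [(0.91, array([400., 178.]))] expected [400. 182.]
pillbox scene [(0.86, array([165., 170.]))] expected [163. 170.]
pillbox [ 0.61143563 -0.32467376  0.32208945] 0.9051482961154549
```

View pics/x.png

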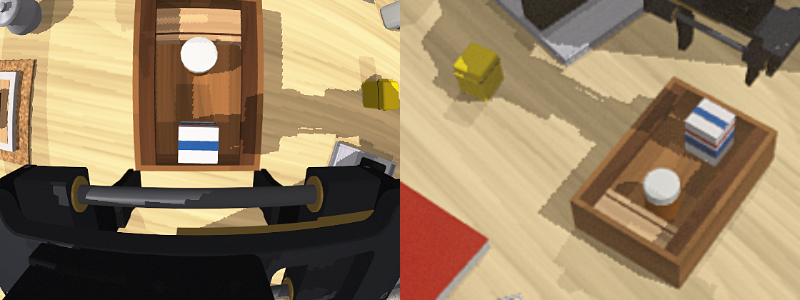

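play_rows([
  {"x":48,"y":0,"z":0,"spin":0},
  {"x":48,"y":0,"z":0,"spin":0},
  {"x":0,"y":0,"z":0,"spin":0},
  {"x":0,"y":0,"z":0,"spin":0},
  {"x":0,"y":0,"z":0,"spin":0},
  {"x":0,"y":0,"z":0,"spin":0},
])

```text
time: 62.2
position: [0.537, 0.0077, 0.1892]
tool_rot: [0.994, 0.11, 0.009, 0.008]
ft_force: [0.9, -0.7, -0.0]
grip_width: 0.0871
```

```bash
python3 plan.py .6114 -.3247 .16 .322 24 e
```

```text
t 62.2 pos [0.537  0.0077 0.1892] yawY -1.350 z-axis [ 0.02  -0.014 -1.   ] w 0.0871 q [-0.188  0.447  1.704 -0.012  0.969  1.168] lean rad/tan 0.022 -0.010 need turn 1.672
{"x":-0.1,"y":22.7,"z":2.4,"spin":-0.111}
{"x":-2.6,"y":22.5,"z":2.4,"spin":-0.111}
{"x":-5.1,"y":22.1,"z":2.4,"spin":-0.111}
{"x":-7.5,"y":21.4,"z":2.4,"spin":-0.111}
{"x":-9.8,"y":20.4,"z":2.4,"spin":-0.111}
{"x":-12,"y":19.2,"z":2.4,"spin":-0.111}
{"x":-14.1,"y":17.8,"z":2.4,"spin":-0.111}
{"x":-16,"y":16.1,"z":2.4,"spin":-0.111}
{"x":-17.7,"y":14.2,"z":2.4,"spin":-0.111}
{"x":-19.1,"y":12.1,"z":2.4,"spin":-0.111}
{"x":-20.4,"y":9.9,"z":2.4,"spin":-0.111}
{"x":-21.4,"y":7.6,"z":2.4,"spin":-0.111}
{"x":-22.1,"y":5.2,"z":2.4,"spin":-0.111}
{"x":-22.5,"y":2.7,"z":2.4,"spin":-0.111}
{"x":-22.7,"y":0.2,"z":2.4,"spin":-0.111}
```

play_rows([
  {"x":0,"y":23,"z":0,"spin":-0.111},
  {"x":-3,"y":23,"z":0,"spin":-0.111},
  {"x":-5,"y":22,"z":0,"spin":-0.111},
  {"x":-8,"y":21,"z":0,"spin":-0.111},
  {"x":-10,"y":20,"z":0,"spin":-0.111},
  {"x":-12,"y":19,"z":0,"spin":-0.111},
  {"x":-14,"y":18,"z":0,"spin":-0.111},
  {"x":-16,"y":16,"z":0,"spin":-0.111},
])

```text
time: 63.0
position: [0.5668, -0.1718, 0.1917]
tool_rot: [0.84, 0.542, 0.001, 0.006]
ft_force: [-1.0, -0.3, -0.1]
grip_width: 0.0866
```

```bash
python3 plan.py .6114 -.3247 .16 .322 24 e
```

```text
t 63.0 pos [ 0.5668 -0.1718  0.1917] yawY -0.425 z-axis [ 0.009 -0.009 -1.   ] w 0.0866 q [-0.481  0.516  1.558 -0.005  1.056 -0.054] lean rad/tan 0.012 -0.004 need turn 0.747
{"x":-17.2,"y":14.8,"z":4.8,"spin":-0.107}
{"x":-18.7,"y":12.8,"z":4.8,"spin":-0.107}
{"x":-20,"y":10.8,"z":4.8,"spin":-0.107}
{"x":-21,"y":8.6,"z":4.8,"spin":-0.107}
{"x":-21.8,"y":6.3,"z":4.8,"spin":-0.107}
{"x":-22.4,"y":3.9,"z":4.8,"spin":-0.107}
{"x":-22.6,"y":1.5,"z":4.8,"spin":-0.107}
```

play_rows([
  {"x":-17,"y":15,"z":3,"spin":-0.107},
  {"x":-19,"y":13,"z":5,"spin":-0.107},
  {"x":-20,"y":11,"z":5,"spin":-0.107},
  {"x":-21,"y":9,"z":5,"spin":-0.107},
  {"x":-22,"y":6,"z":5,"spin":-0.107},
  {"x":-20,"y":4,"z":5,"spin":-0.107},
  {"x":-12,"y":1,"z":3,"spin":-0.1},
  {"x":0,"y":0,"z":0,"spin":0},
])

```text
time: 63.8
position: [0.6021, -0.3201, 0.1612]
tool_rot: [0.577, 0.817, -0.002, 0.003]
ft_force: [-0.6, -0.8, 0.7]
grip_width: 0.087
```

```bash
python3 plan.py .6114 -.3247 .085 .322 18 e;  python3 - <<'E'
from h import *
w=shot("wrist")
draw(w,"y_w.png",place(boxpts(.05,.046,.062),.6114,-.3247,.322))
E
python3 med.py pillbox
```

```text
t 63.8 pos [ 0.6021 -0.3201  0.1612] yawY 0.341 z-axis [ 0.002 -0.006 -1.   ] w 0.0870 q [-0.65   0.669  1.338 -0.004  1.129 -0.989] lean rad/tan 0.006 -0.004 need turn -0.019
{"x":-1.4,"y":1.4,"z":15.2,"spin":0.004}
{"x":-1.4,"y":1.4,"z":15.2,"spin":0.004}
{"x":-1.4,"y":1.4,"z":15.2,"spin":0.004}
{"x":-1.4,"y":1.5,"z":15.2,"spin":0.004}
{"x":-1.4,"y":1.5,"z":15.2,"spin":0.004}
pillbox top [] expected [400. 182.]
pillbox scene [(0.9, array([165., 169.]))] expected [163. 170.]
pillbox [ 0.61203105 -0.32450556  0.03224997] 0.8687130177514792
```

View pics/y_w.png

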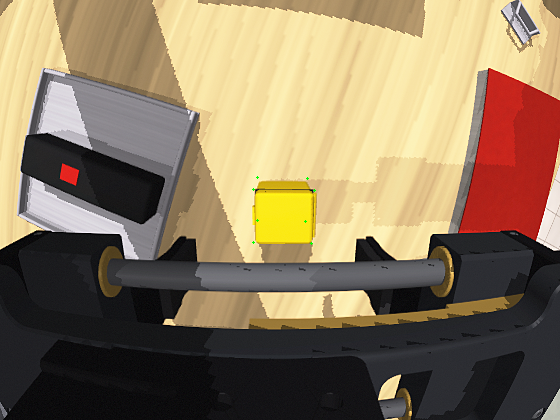

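play_rows([
  {"x":-3,"y":3,"z":14,"spin":0.01},
  {"x":-3,"y":3,"z":18,"spin":0.01},
  {"x":-1,"y":1,"z":18,"spin":0},
  {"x":0,"y":0,"z":18,"spin":0},
  {"x":0,"y":0,"z":8,"spin":0},
  {"x":0,"y":0,"z":0,"spin":0},
])

```text
time: 64.65
position: [0.6128, -0.3189, 0.0787]
tool_rot: [0.585, 0.811, -0.001, 0.002]
ft_force: [0.7, 0.3, 0.1]
grip_width: 0.0872
```

```bash
python3 plan.py .6115 -.3247 .025 .322 20 e
```

```text
t 64.7 pos [ 0.6128 -0.3189  0.0787] yawY 0.320 z-axis [ 0.001 -0.004 -1.   ] w 0.0872 q [-0.64   0.78   1.363 -0.003  0.995 -0.959] lean rad/tan 0.003 -0.002 need turn 0.002
{"x":-1.6,"y":-1,"z":17.9,"spin":-0.001}
{"x":-1.6,"y":-1,"z":17.9,"spin":-0.001}
{"x":-1.6,"y":-1,"z":17.9,"spin":-0.001}
```

play_rows([
  {"x":-3,"y":-1,"z":14,"spin":0},
  {"x":-3,"y":-1,"z":16,"spin":0},
  {"x":-1,"y":0,"z":14,"spin":0},
  {"x":0,"y":0,"z":6,"spin":0},
  {"x":0,"y":0,"z":0,"spin":0},
])

```text
time: 65.15
position: [0.6137, -0.3275, 0.0243]
tool_rot: [0.586, 0.811, -0.001, 0.002]
ft_force: [-0.2, 1.1, -1.3]
grip_width: 0.0869
```

```bash
python3 plan.py .6115 -.3247 .025 .322 20 e
```

```text
t 65.2 pos [ 0.6137 -0.3275  0.0243] yawY 0.320 z-axis [ 0.002 -0.005 -1.   ] w 0.0869 q [-0.649  0.857  1.369 -0.003  0.911 -0.967] lean rad/tan 0.004 -0.003 need turn 0.002
{"x":3.3,"y":-1.2,"z":-0.7,"spin":-0.002}
```

play_rows([
  {"x":3,"y":-1,"z":-1,"spin":0},
  {"x":0,"y":0,"z":0,"spin":0},
])

```text
time: 65.35
position: [0.6118, -0.3249, 0.0255]
tool_rot: [0.586, 0.811, -0.001, 0.002]
ft_force: [-0.5, -0.0, 0.2]
grip_width: 0.0869
```

play_rows([
  {"x":0,"y":0,"z":0,"spin":0},
  {"x":0,"y":0,"z":0,"spin":0},
  {"x":0,"y":0,"z":0,"spin":0},
  {"x":0,"y":0,"z":0,"spin":0},
  {"x":0,"y":0,"z":0,"spin":0},
  {"x":0,"y":0,"z":0,"spin":0},
], grip=0, newtons=15)

```text
time: 65.95
position: [0.6131, -0.3256, 0.0283]
tool_rot: [0.585, 0.811, -0.001, 0.004]
ft_force: [-0.7, -0.6, -1.0]
grip_width: 0.0501
```

```bash
python3 plan.py .6114 -.3247 .025 .322 20 e
```

```text
t 66.0 pos [ 0.6131 -0.3256  0.0283] yawY 0.320 z-axis [ 0.006 -0.007 -1.   ] w 0.0501 q [-0.648  0.849  1.376 -0.003  0.907 -0.965] lean rad/tan 0.009 -0.003 need turn 0.002
{"x":1.4,"y":-1.3,"z":3.3,"spin":-0.002}
```

play_rows([
  {"x":0,"y":0,"z":-8,"spin":0},
  {"x":0,"y":0,"z":-15,"spin":0},
  {"x":0,"y":0,"z":-18,"spin":0},
  {"x":0,"y":0,"z":-18,"spin":0},
  {"x":0,"y":0,"z":-18,"spin":0},
  {"x":0,"y":0,"z":-18,"spin":0},
  {"x":0,"y":0,"z":-18,"spin":0},
  {"x":0,"y":0,"z":-15,"spin":0},
])

```text
time: 66.75
position: [0.6111, -0.3235, 0.1649]
tool_rot: [0.586, 0.811, -0.001, 0.003]
ft_force: [-0.4, -0.8, -1.6]
grip_width: 0.0496
```

```bash
python3 plan.py .5105 -.0047 .165 1.793 25 e
python3 - <<'E'
from h import *
# measure placed jar & carton in the box
s=shot("scene")
for n,d,x in(("jar",cylpts(.047,.06),[.567,.0067,0]),("carton",boxpts(.05,.046,.07),[.456,-.017,1.79])):
    l=nets.outline_of(s,n); print(n,[(round(q["conf"],2),np.round(q["pixel"])) for q in l[:3]],proj(s,[x[0],x[1],.04]))
    l=[q for q in l if np.hypot(*(np.array(q["pixel"])-proj(s,[x[0],x[1],.04])[0]))<15]
    if l:
        p,f=fit([s],[l[0]["region"]],d,x,.008); dx,dy=p[0]-.5349,p[1]-.0008; c,sn=np.cos(.2219),np.sin(.2219); print(p,f,"box",dx*c+dy*sn,-dx*sn+dy*c)
E
```

```text
t 66.8 pos [ 0.6111 -0.3235  0.1649] yawY 0.320 z-axis [ 0.003 -0.005 -1.   ] w 0.0496 q [-0.647  0.677  1.309 -0.002  1.15  -0.966] lean rad/tan 0.006 -0.002 need turn 1.473
{"x":23.9,"y":0.3,"z":-0.2,"spin":-0.105}
{"x":23.7,"y":2.8,"z":-0.2,"spin":-0.105}
{"x":23.3,"y":5.3,"z":-0.2,"spin":-0.105}
{"x":22.6,"y":7.7,"z":-0.2,"spin":-0.105}
{"x":21.7,"y":10.1,"z":-0.2,"spin":-0.105}
{"x":20.5,"y":12.3,"z":-0.2,"spin":-0.105}
{"x":19.1,"y":14.4,"z":-0.2,"spin":-0.105}
{"x":17.5,"y":16.3,"z":-0.2,"spin":-0.105}
{"x":15.7,"y":18,"z":-0.2,"spin":-0.105}
{"x":13.7,"y":19.6,"z":-0.2,"spin":-0.105}
{"x":11.5,"y":20.9,"z":-0.2,"spin":-0.105}
{"x":9.3,"y":22,"z":-0.2,"spin":-0.105}
{"x":6.9,"y":22.9,"z":-0.2,"spin":-0.105}
{"x":4.5,"y":23.5,"z":-0.2,"spin":-0.105}
jar [(0.87, array([263., 235.])), (0.4, array([290., 198.])), (0.24, array([222., 132.]))] [[263.3823317  236.43179721]]
[ 0.56646942  0.0073518  -0.14899962] 0.8960302457466919 box 0.03223731249285222 -0.0005567492675179926
carton [(0.59, array([289., 199.]))] [[289.3938008  203.42857495]]
[ 0.45400851 -0.01513995  1.78964439] 0.9612277867528272 box -0.08241623736219744 0.0022537586426617934
```

play_rows([
  {"x":22,"y":0,"z":0,"spin":-0.105},
  {"x":24,"y":3,"z":0,"spin":-0.105},
  {"x":23,"y":5,"z":0,"spin":-0.105},
  {"x":23,"y":8,"z":0,"spin":-0.105},
  {"x":22,"y":10,"z":0,"spin":-0.105},
  {"x":20,"y":12,"z":0,"spin":-0.105},
  {"x":19,"y":14,"z":0,"spin":-0.105},
  {"x":17,"y":16,"z":0,"spin":-0.105},
])

```text
time: 67.7
position: [0.5454, -0.1398, 0.1563]
tool_rot: [0.19, 0.982, -0.001, -0.003]
ft_force: [-0.2, 0.8, -0.9]
grip_width: 0.0498
```

```bash
python3 plan.py .5105 -.0047 .165 1.793 24 e
```

```text
t 67.7 pos [ 0.5454 -0.1398  0.1563] yawY 1.188 z-axis [-0.005 -0.001 -1.   ] w 0.0498 q [-0.447  0.533  1.651 -0.004  0.962 -1.633] lean rad/tan -0.004 -0.004 need turn 0.605
{"x":13.8,"y":18.7,"z":-1.4,"spin":-0.101}
{"x":11.8,"y":20,"z":-1.4,"spin":-0.101}
{"x":9.8,"y":21.1,"z":-1.4,"spin":-0.101}
{"x":7.6,"y":22,"z":-1.4,"spin":-0.101}
{"x":5.4,"y":22.6,"z":-1.4,"spin":-0.101}
{"x":3,"y":23.1,"z":-1.4,"spin":-0.101}
```

play_rows([
  {"x":14,"y":19,"z":-2,"spin":-0.101},
  {"x":12,"y":20,"z":-2,"spin":-0.101},
  {"x":10,"y":21,"z":-1,"spin":-0.101},
  {"x":8,"y":21,"z":-1,"spin":-0.101},
  {"x":5,"y":18,"z":-1,"spin":-0.101},
  {"x":3,"y":12,"z":0,"spin":-0.09},
  {"x":0,"y":0,"z":0,"spin":0},
])

```text
time: 68.4
position: [0.5004, -0.0117, 0.1583]
tool_rot: [-0.12, 0.993, 0.004, -0.01]
ft_force: [-0.1, -0.2, -0.9]
grip_width: 0.0499
```

```bash
python3 plan.py .5105 -.0047 .12 1.793 15 e
```

```text
t 68.4 pos [ 0.5004 -0.0117  0.1583] yawY 1.811 z-axis [-0.022  0.005 -1.   ] w 0.0499 q [-2.470e-01  4.650e-01  1.790e+00 -1.000e-03  9.090e-01 -2.058e+00] lean rad/tan -0.022 -0.001 need turn -0.018
{"x":-4.1,"y":1.3,"z":12.7,"spin":0.006}
{"x":-4.1,"y":1.4,"z":12.7,"spin":0.006}
{"x":-4,"y":1.4,"z":12.7,"spin":0.006}
```

play_rows([
  {"x":-4,"y":2,"z":12,"spin":0.009},
  {"x":-4,"y":2,"z":14,"spin":0.009},
  {"x":-2,"y":0,"z":14,"spin":0},
  {"x":0,"y":0,"z":6,"spin":0},
  {"x":0,"y":0,"z":0,"spin":0},
])

```text
time: 68.9
position: [0.5101, -0.0073, 0.1071]
tool_rot: [-0.105, 0.994, 0.003, -0.011]
ft_force: [-0.1, -1.5, -0.3]
grip_width: 0.0498
```

```bash
python3 plan.py .5105 -.0047 .0365 1.793 15 e;python3 - <<'E'
from h import *
w=shot("wrist"); s=shot("scene")
cv2.imwrite("pics/z.png",np.hstack([cv2.resize(w["img"][:,:,::-1],(400,300)),cv2.resize(s["img"][130:295,180:400,::-1],(400,300))]))
E
```

```text
t 68.9 pos [ 0.5101 -0.0073  0.1071] yawY 1.781 z-axis [-0.022  0.004 -1.   ] w 0.0498 q [-2.330e-01  5.600e-01  1.807e+00 -1.000e-03  7.960e-01 -2.013e+00] lean rad/tan -0.022 -0.001 need turn 0.012
{"x":-0.5,"y":0.4,"z":14.1,"spin":-0.002}
{"x":-0.5,"y":0.4,"z":14.1,"spin":-0.002}
{"x":-0.5,"y":0.4,"z":14.1,"spin":-0.002}
{"x":-0.5,"y":0.4,"z":14.1,"spin":-0.002}
{"x":-0.5,"y":0.4,"z":14.1,"spin":-0.002}
```

View pics/z.png

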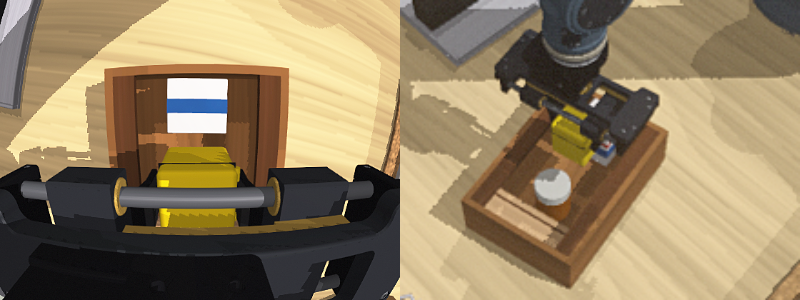

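play_rows([
  {"x":-1,"y":1,"z":8,"spin":-0.006},
  {"x":-1,"y":1,"z":10,"spin":-0.006},
  {"x":0,"y":0,"z":10,"spin":0},
  {"x":0,"y":0,"z":6,"spin":0},
  {"x":0,"y":0,"z":0,"spin":0},
])

```text
time: 69.5
position: [0.5126, -0.0052, 0.0723]
tool_rot: [-0.111, 0.994, 0.003, -0.008]
ft_force: [0.6, 0.0, -1.3]
grip_width: 0.0496
```

```bash
python3 plan.py .5105 -.0047 .0365 1.793 15 e
```

```text
t 69.5 pos [ 0.5126 -0.0052  0.0723] yawY 1.793 z-axis [-0.017  0.003 -1.   ] w 0.0496 q [-2.280e-01  6.230e-01  1.825e+00 -1.000e-03  7.110e-01 -2.021e+00] lean rad/tan -0.017 -0.001 need turn -0.000
{"x":0.5,"y":0.3,"z":11.9,"spin":0}
{"x":0.5,"y":0.3,"z":11.9,"spin":0}
{"x":0.5,"y":0.3,"z":11.9,"spin":0}
```

play_rows([
  {"x":2,"y":0,"z":9,"spin":0},
  {"x":1,"y":0,"z":10,"spin":0},
  {"x":0,"y":0,"z":9,"spin":0},
  {"x":0,"y":0,"z":4,"spin":0},
  {"x":0,"y":0,"z":0,"spin":0},
])

```text
time: 70.0
position: [0.5088, -0.0058, 0.0373]
tool_rot: [-0.111, 0.994, 0.003, -0.008]
ft_force: [-0.4, 0.9, -0.8]
grip_width: 0.0498
```

```bash
python3 plan.py .5105 -.0047 .0365 1.793 15 e;python3 -c "
from h import *
print(robot.get_obs()['ft_force'])"
```

```text
t 70.0 pos [ 0.5088 -0.0058  0.0373] yawY 1.793 z-axis [-0.017  0.003 -1.   ] w 0.0498 q [-2.310e-01  6.850e-01  1.849e+00 -1.000e-03  6.250e-01 -2.023e+00] lean rad/tan -0.018 -0.001 need turn -0.000
{"x":-1.9,"y":0.7,"z":0.8,"spin":0}
[-0.40118344  0.92896649 -0.84826395]
```

play_rows([
  {"x":-1,"y":0,"z":1.5,"spin":0},
  {"x":0,"y":0,"z":1,"spin":0},
  {"x":0,"y":0,"z":0,"spin":0},
])

```text
time: 70.3
position: [0.509, -0.0057, 0.0365]
tool_rot: [-0.112, 0.994, 0.002, -0.009]
ft_force: [0.6, 0.2, -1.8]
grip_width: 0.0501
```

play_rows([
  {"x":0,"y":0,"z":0,"spin":0},
  {"x":0,"y":0,"z":0,"spin":0},
  {"x":0,"y":0,"z":0,"spin":0},
  {"x":0,"y":0,"z":-8,"spin":0},
  {"x":0,"y":0,"z":-15,"spin":0},
  {"x":0,"y":0,"z":-18,"spin":0},
  {"x":0,"y":0,"z":-18,"spin":0},
  {"x":0,"y":0,"z":-18,"spin":0},
], grip=0.75)

```text
time: 71.1
position: [0.5096, -0.0057, 0.116]
tool_rot: [-0.112, 0.994, 0.003, -0.011]
ft_force: [0.5, -0.5, -0.4]
grip_width: 0.0652
```

play_rows([
  {"x":0,"y":0,"z":-20,"spin":0},
  {"x":0,"y":0,"z":-25,"spin":0},
  {"x":0,"y":0,"z":-25,"spin":0},
  {"x":0,"y":0,"z":-25,"spin":0},
  {"x":20,"y":-20,"z":-10,"spin":0},
  {"x":20,"y":-30,"z":0,"spin":0},
  {"x":20,"y":-30,"z":0,"spin":0},
  {"x":0,"y":0,"z":0,"spin":0},
])

```text
time: 71.9
position: [0.4717, -0.0995, 0.2338]
tool_rot: [-0.114, 0.993, 0.0, -0.005]
ft_force: [0.4, -0.4, 0.3]
grip_width: 0.0651
```

Run:
```python
from h import *
w=shot("wrist"); s=shot("scene");t=shot("top"); print(robot.get_obs()["position"])
for n,c in (("w",w),("s",s),("t",t)): cv2.imwrite(f"pics/fin_{n}.png",c["img"][:,:,::-1])
cv2.imwrite("pics/fin_sc.png",cv2.resize(s["img"][160:295,200:340,::-1],None,fx=4,fy=4,interpolation=2))
```

```text
[ 0.47251632 -0.09616463  0.23319831]
```

View pics/fin_sc.png

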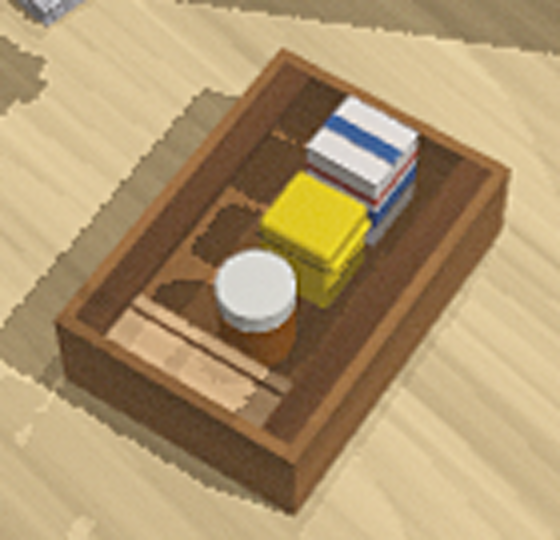

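View pics/fin_s.png

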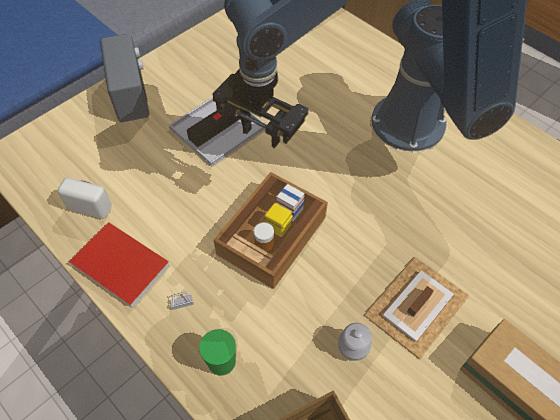

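View pics/fin_t.png

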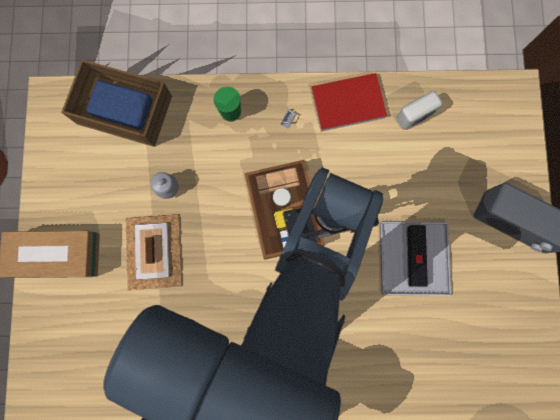

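```bash
python3 -c "
from rig import robot
print(robot.hand_in())"
```

```text
the job is handed in; nothing more can be done
None
```

The job is done and handed in, with the arm clear of everything at about 72 s of the 210 s allowed; no verdict was reported.

- **Torch:** it was the only thing lying across the box (no spectacles case), and it now lies flat in the steel tray.
- **Mirror:** I turned it square below the lips and let it settle level on the box floor. I paused there, gripped it again, paused once more just off the floor, then lifted it out. It lies handle up in the middle of the cork mat, and the overlay of its intended pose matched the picture.
- **Medicines:** the jar, pill box and carton all stand upright on the box floor with gaps between them.
- **Lota:** not moved; it shows in the same place in the first and last pictures.

**Checks and oddities:**
- The last scene and top pictures agreed with all of this. None of the medicines showed a knock during the run.
- The tool slowly drifted out of vertical, by up to about 0.08 rad, and I brought it back with quick inward and outward moves.
- The networks twice reported things that were not there (a case at the start, and a false jar). I set these aside after looking at the pictures.
- The force readings I saw stayed within a few newtons.

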